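Load the perch dryer and set its timer

ROBOT

A 6-joint arm with a two-finger parallel gripper is mounted at the origin on the work surface. World frame = base frame: x ahead of the robot, y to its left, z up, the work surface at z = 0. Lengths are in mm, angles in rad, forces in N, time in s.
With the tool pointing down it reaches from about 350 to 975 mm from the base axis. Payload 7.1 kg.
Tool frame: the origin (TCP) lies on the centre line of the jaws, within the pads' length; the fingertips stand 22 mm ahead of it and the grasp point (between the pads) lies 3 mm ahead of it; z points along the fingers, y is the line along which they close (so a half turn about z gives the same grasp; the last joint's range is limited). The gripper opens to 88 mm and grips with 3 to 60 N. Pads are 20 mm wide; open, the fingers measure 115 mm over their backs; the gripper's body (75 mm by 178 mm) begins 61 mm behind the grasp point.
Start: joints at [1.329, 0.423, 1.63, -0, 1.089, -0.019], TCP at [138.07, 609.542, 244.675] pointing down, gripper open.
Joint ranges: [-3, 3], [-0.9, 2.11], [0.09, 2.58], [-1.31, 4.45], [0.11, 2.69], [-2.54, 2.54]. Speed limits (rad/s): [2.39, 2.39, 3.01, 3.14, 3.14, 3.14].

INTERFACE

Orientations are given as a unit quaternion [x, y, z, w].
In Python, from plant import ctrl gives the robot as it stands. The module is installed in compiled form; this text tells all that it offers.
- The arm moves only by the tool servo_tool, never from a script. Its argument "motion" is a list of rows, each an object with "xyz": the shift along the tool's x, y, z normalised to -1 to 1, where 1 is 0.25 m, a list of three; "rotation": the turn, a rotation vector about the tool's x, y, z normalised to -1 to 1, where 1 is 360 degrees, a list of three; "gripper": the gripper command: -1 is fully open, 1 is shut, values between are in proportion. In form: [{"xyz": [x, y, z], "rotation": [ax, ay, az], "gripper": gripper}, ...]. A call has exactly 8 rows; each row shifts and turns the commanded pose from where the row before left it, along the tool's axes as they then stand; what a row does not reach is not made up. A row lasts 1/10 s, in which the tool goes at most 50 mm and 8.59 degrees, less where a joint would pass 70% of its speed; a pose out of reach is approached as far as the arm can. A call with a number of a shift or a turn outside -1 to 1 is refused whole. A call with a gripper value outside its range is refused whole. The fingers move at their own pace and stop on an object; "squeeze" is the grip in N (left out, the last holds). Time passes only in rows, so rows that do not move let the fingers close, or fill a call up. It gives the time, the measured TCP pose, the force, the opening and the grip force at its end, in the units of the state.
- ctrl.sense(): the state, without advancing time (a new reading comes with each control period).
- ctrl.capture(name): name is "side" or "top" or "wrist"; returns a dict with "img" (480x640x3 uint8, red, green, blue), "fx", "fy", "cx", "cy" (pixels), "origin" and "attitude" of the camera in the world; the wrist camera has in their place "T_tool_cam" (4x4, takes a point from camera to tool coordinates, whose origin is the TCP and whose axes are the flange's). Camera axes: x right, y up, looking along -z (the intrinsics and any distortion apply to the point x, -y, -z); pixel columns grow to the right and rows downward; lengths in mm; the calibration is good to about 2 mm. A picture is of the moment at which its call begins: read the wrist's pose just before it. There is no depth.
- ctrl.close_job(): hands the job in; it is judged then, once.
Trained networks look in a picture, given as the dict that the camera call returned (one of the last four; its "shot" number tells which), for a name from the list of things; names that differ only in an ending like _2 or _b are one class to them, and where a whole thing is asked for, a point or a joint stands for the part that bears it (a point fixed in the world has none). Each returns a list of dicts, best first, with "p" (0 to 1); they miss things now and then, are a little off and sometimes report something else, mostly with a low value. They report only what shows in the picture. A call takes as long as a camera call. They do not tell look-alikes from the thing itself.
- ctrl.find_in(picture, name): "position" ([row, column] in pixels, amid what is visible of it).
- ctrl.masks_of(picture, name): "pixels" (480x640 bool, what is visible of it) and "position" ([row, column] in pixels, amid what is visible of it).
- ctrl.pinpoint(picture, name): "position" ([row, column] in pixels: a listed point, or the origin of a listed thing).
The state is a dict: "time": time; "joints": joint angles; "joint_vel": joint speeds; "joint_torque": joint torques, N m; "eef_pos": TCP position; "tool_rot": TCP orientation; "ft_force": force on the tool from outside, world axes, zero at the start; "ft_torque": the same for the moment, N m; "opening": opening from 0.0 (shut) to 1.0 (fully open); "grip_force": force on a finger pad.
Only numpy, scipy, OpenCV 4.12 (cv2) and the standard library are available. Lean on these libraries where they do the work, as an engineer would, in place of code of your own. Each camera call takes 0.05 s, during which the arm holds its last target. There are 200 camera calls.

TASK

The washed budgie perches lying on the table (three or four of them) have to be dried in the warm-air dryer. Move the big wooden clothespin and the steel perch clamp off the dryer into the flat white tray, and stand every perch upright in the dryer's clear holder cup. Only when all of them are in, turn the sunken timer dial clockwise a quarter turn on from off, so that its pointer is at the long white mark; do not push the other things on the table about.

Things in the scene. Friction and masses are not known exactly. Their poses are not given: they have to be found in the camera images.
- dryer: warm-air dryer, a fixed low white box 160 (x) x 360 (y) x 48 mm high with a flat top. Origin at the centre of its underside on the table, z up; long side along its y. On its +y half stands the clear holder cup, on its -y half is the sunken timer dial.
- cup_floor (a point): centre of the inner floor of the clear plastic holder cup that is fixed upright on the dryer (53 mm above the table); axes as the dryer's. Cup: round, inside diameter 84 mm at the floor and 92 mm at the rim, wall 4 mm, 110 mm deep inside.
- cup_rim (a point): centre of the mouth of the holder cup at rim height, 163 mm above the table; outside diameter there 100 mm. A rigid perch let go at about 45 degrees with its lower end some 50 mm below the rim slides down by itself and leans in the cup, as a rule less than 35 degrees from upright, which is good enough; one that catches on the others at a flatter lean must be set again.
- well (a point): centre of the mouth of the dial's recess, level with the dryer's top, 48 mm above the table; axes as the dryer's. The recess is 84 x 84 mm, sides along the dryer's x and y, 38 mm deep.
- dial (a joint): timer dial angle in rad: 0 = off, pointer at the white dot (towards the dryer's +x); grows when turned clockwise seen from above; 1.57 = pointer at the long white mark (towards the dryer's -y). Starts between 0 and 0.5, stops at 0 and 2.9, light friction (0.04 N m), stays where it is left.
- dial_top (a point): centre of the top face of the dial's grip bar, on the turning axis, 7 mm below the dryer's top; turns with the dial. The black bar is 48 mm long, 12 mm wide and stands 25 mm above a flat round skirt of 52 mm diameter; its length is this point's x axis, and +x, with the white line, is the pointer.
- tray: flat white open plastic tray, fixed, 200 (x) x 250 (y) mm outside, 34 mm high, walls and floor 5 mm. Origin at the centre of its underside on the table. Empty at the start; the clothespin and the clamp go into it; they fit side by side, lying flat with their long sides along its y.
- toy_c (a point): centre (half-way up) of the jumbo wooden clothespin toy, 150 mm long (its x), 27 mm wide (y), 22 mm high (z), 60 g; small wooden beads at its -x end reach to 89 mm from the centre, a steel spring coil near the middle. At the start it lies across the mouth of the holder cup, on the rim.
- clamp_c (a point): middle of the spine (half-way up) of the steel perch clamp, 200 g, lying flat, 18 mm high. The spine is a bar 124 mm long (x) and 14 mm wide (y); from its ends at x = -55 and +55 mm two jaws 14 mm wide reach 56 mm to +y, and a screw 9 mm thick runs along x at y = +47 mm, from x = -16 to +90 mm. At the start it lies on the dryer's top with its spine across the dial's recess, over the dial.
- cup_stack_c (a point): bystander: stack of three clear storage cups with seed, 88 mm diameter, 150 mm high; point half-way up
- dish_c (a point): bystander: white ceramic feeding dish, 124 mm diameter, 40 mm high, with a purple rattle ball (60 mm) in it; point at the dish's base
- jar_c (a point): bystander: glass jar with steel cap, 72 mm diameter, 110 mm high; point half-way up
- bottle_c (a point): bystander: white bottle, 68 mm diameter, 190 mm high; point half-way up
- brush_c (a point): bystander: cleaning brush lying flat, 190 mm long; point at its origin
- cuttlebone_c (a point): bystander: off-white cuttlebone, 130 x 44 x 16 mm, lying flat; point half-way up
- perch1_c (a point): centre (half-way up) of a wooden perch, a square planed bar 160 mm long (its x axis) and 14 x 14 mm thick with grey plastic ends, 26 g, both ends alike; lying flat on the table at the start, or absent
- perch2_c (a point): centre (half-way up) of a wooden perch, a square planed bar 160 mm long (its x axis) and 14 x 14 mm thick with grey plastic ends, 26 g, both ends alike; lying flat on the table at the start, or absent
- perch3_c (a point): centre (half-way up) of a wooden perch, a square planed bar 160 mm long (its x axis) and 14 x 14 mm thick with grey plastic ends, 26 g, both ends alike; lying flat on the table at the start, or absent
- perch4_c (a point): centre (half-way up) of a wooden perch, a square planed bar 160 mm long (its x axis) and 14 x 14 mm thick with grey plastic ends, 26 g, both ends alike; lying flat on the table at the start, or absent
There are look-alikes about, which are no part of the job. What is shaped like the part that bears toy_c but blue or yellow is not meant. There is more than one size of the part that bears clamp_c; the job needs the larger.

How it is judged (in metres and radians):
On the way, in this order (a step that is already met when the one before it is completed fails the run):
1. every perch stands in the holder cup while the timer is still short of its mark (angle between the x axis of each of perch1_c, perch2_c, perch3_c, perch4_c and the z axis of dryer, either way round below 0.75 rad and horizontal distance between each of perch1_c, perch2_c, perch3_c, perch4_c and cup_floor below 0.055 m and z of perch1_c in the frame of cup_floor between 0.045 and 0.125 m and z of perch2_c in the frame of cup_floor between 0.045 and 0.125 m and z of perch3_c in the frame of cup_floor between 0.045 and 0.125 m and z of perch4_c in the frame of cup_floor between 0.045 and 0.125 m and value of joint dial below 1.2 rad), for 0.2 s.
2. then the dial's pointer is set to the long white mark (value of joint dial between 1.37 and 1.77 rad), for 0.2 s.
At the end, for the whole second after the job is handed in: Every perch in the cup: within 43 degrees of upright, centre within 55 mm of the cup's axis and 45 to 125 mm above its inner floor; the clothespin's and the clamp's points inside the tray's outline, under 40 mm above its underside; dial at 1.57 +- 0.2 rad; all of it holding for a second (all of step 2 and angle between the x axis of each of perch1_c, perch2_c, perch3_c, perch4_c and the z axis of dryer, either way round below 0.75 rad and horizontal distance between each of perch1_c, perch2_c, perch3_c, perch4_c and cup_floor below 0.055 m and z of perch1_c in the frame of cup_floor between 0.045 and 0.125 m and z of perch2_c in the frame of cup_floor between 0.045 and 0.125 m and z of perch3_c in the frame of cup_floor between 0.045 and 0.125 m and z of perch4_c in the frame of cup_floor between 0.045 and 0.125 m and x of toy_c in the frame of tray between -0.1 and 0.1 m and y of toy_c in the frame of tray between -0.125 and 0.125 m and z of toy_c in the frame of tray between 0 and 0.04 m and x of clamp_c in the frame of tray between -0.1 and 0.1 m and y of clamp_c in the frame of tray between -0.125 and 0.125 m and z of clamp_c in the frame of tray between 0 and 0.04 m); the robot touches nothing.
It fails at once if a bystander is pushed more than 50 mm (distance of any of dish_c, jar_c, cup_stack_c, bottle_c, brush_c, cuttlebone_c from where it was at the start of the episode above 0.05 m).
Of perch1, perch2, perch3, perch4 only 3 to 4 are there at a start; the rules pass over those that are not, and their reading is None.
At some moment in a run one of perch1, perch2, perch3, perch4 may be knocked a few centimetres aside while the robot is not near it.
It also fails if it takes over 208 s, if anything falls off the work surface, if the arm or the gripper's body presses on something with over 40 N, if the wrist force passes 120 N, or if a joint passes its speed limit or range.

## Working session

There is one attempt and no reset: what is moved stays moved. The work goes in short steps, Python scripts to look and compute and a tool call to move; the robot and the scene stay as the last step left them, time stands still between calls to the robot, and variables do not carry over. Pictures are saved under pics/ and viewed, at most 14 in all, crops included, and the job is handed in when it is done.

Besides the shell and the picture viewer there is one more tool, called after "Request:" as name([rows], argument=value, ...), one row to a line, values as JSON. servo_tool: Moves the arm, as the interface text tells. Scaled input: -1 to 1 covers 0.25 m each way for a shift and 360 degrees each way for a turn. Its arguments: {"type":"object","properties":{"motion":{"type":"array","items":{"type":"object","properties":{"xyz":{"type":"array","items":{"type":"number"}},"rotation":{"type":"array","items":{"type":"number"}},"gripper":{"type":"number"}}}},"squeeze":{"type":"number"}},"required":["motion"]}

```bash
mkdir -p pics
cat > h.py <<'E'
import numpy as np, cv2
from scipy.spatial.transform import Rotation as R
from plant import ctrl
def cam(n):
    s=ctrl.sense(); d=ctrl.capture(n)
    if n=="wrist":
        T=np.eye(4);T[:3,:3]=R.from_quat(s["tool_rot"]).as_matrix();T[:3,3]=s["eef_pos"]
        d["T"]=T@np.array(d["T_tool_cam"])
    else:
        a=np.array(d["attitude"],float);T=np.eye(4)
        T[:3,:3]=a if a.shape==(3,3) else R.from_quat(a).as_matrix()
        T[:3,3]=d["origin"];d["T"]=T
    return d
def save(d,n): cv2.imwrite("pics/"+n,d["img"][:,:,::-1])
def ray(d,rc):
    v=np.array([(rc[1]-d["cx"])/d["fx"],-(rc[0]-d["cy"])/d["fy"],-1.])
    return d["T"][:3,3],d["T"][:3,:3]@v
def at(d,rc,z):
    o,v=ray(d,rc);return o+v*(z-o[2])/v[2]
def px(d,p):
    q=d["T"][:3,:3].T@(np.array(p)-d["T"][:3,3]);return np.array([d["cy"]+d["fy"]*q[1]/q[2],d["cx"]-d["fx"]*q[0]/q[2]])
def tri(obs):
    A=np.zeros((3,3));b=np.zeros(3)
    for d,rc in obs:
        o,v=ray(d,rc);v=v/np.linalg.norm(v);P=np.eye(3)-np.outer(v,v);A+=P;b+=P@o
    p=np.linalg.solve(A,b)
    return p,[float(np.linalg.norm(px(d,p)-rc)) for d,rc in obs]
E
python3 - <<'E'
from h import *
np.set_printoptions(precision=1,suppress=True)
s=ctrl.sense();print(s["eef_pos"],s["tool_rot"],s["opening"])
D={}
for n in("top","side","wrist"):
    d=cam(n);save(d,n+"0.png");D[n]=d
    print(n,{k:v for k,v in d.items() if k not in("img","T")}, d["T"].round(2).tolist())
names="cup_floor cup_rim well dial_top tray toy_c clamp_c dryer cup_stack_c dish_c jar_c bottle_c brush_c cuttlebone_c perch1_c".split()
for n in names:
    print(n,{k:[(np.round(x["position"]).astype(int).tolist(),round(float(x["p"]),2)) for x in ctrl.pinpoint(D[k],n)[:6]] for k in D})
E
```

```text
[138.  609.1 243.9] [ 0.1  1.  -0.  -0. ] 0.997215367663498
top {'fx': 454.51191159174755, 'fy': 454.51191159174755, 'cx': 321.54740798632815, 'cy': 240.3293735917972, 'origin': array([ 226.6,   29.4, 1384.7]), 'attitude': array([ 0.1, -0.1, -0.7,  0.7]), 'shot': 1} [[0.13, 0.97, -0.23, 226.6], [-0.99, 0.13, -0.02, 29.44], [0.01, 0.23, 0.97, 1384.7], [0.0, 0.0, 0.0, 1.0]]
side {'fx': 502.0617097972479, 'fy': 502.0617097972479, 'cx': 335.7380917651451, 'cy': 241.72017653749705, 'origin': array([-115.7, -677.3,  919.2]), 'attitude': array([ 0.4, -0.2, -0.3,  0.9]), 'shot': 2} [[0.76, 0.4, -0.51, -115.69], [-0.65, 0.5, -0.58, -677.29], [0.02, 0.77, 0.64, 919.17], [0.0, 0.0, 0.0, 1.0]]
wrist {'fx': 361.82823756133433, 'fy': 361.82823756133433, 'cx': 318.4516423071817, 'cy': 243.19732165313474, 'T_tool_cam': array([[   0. ,    1. ,    0.3,   79.8],
       [   1. ,   -0. ,    0. ,   -0.5],
       [   0. ,    0.3,   -1. , -139.2],
       [   0. ,    0. ,    0. ,    1. ]]), 'shot': 3} [[0.22, -0.93, -0.28, 60.12], [0.98, 0.21, 0.07, 626.42], [-0.0, -0.29, 0.96, 383.17], [0.0, 0.0, 0.0, 1.0]]
[... 870 characters left out ...]
{'top': [([221, 503], 0.8)], 'side': [([350, 541], 0.98)], 'wrist': []}
dish_c {'top': [([172, 401], 0.84), ([212, 436], 0.71)], 'side': [([272, 461], 0.71), ([236, 337], 0.62)], 'wrist': []}
jar_c {'top': [([161, 297], 0.88)], 'side': [([198, 373], 0.63)], 'wrist': []}
bottle_c {'top': [([255, 161], 0.69), ([160, 294], 0.2)], 'side': [([180, 211], 0.97)], 'wrist': []}
brush_c {'top': [([191, 211], 0.79)], 'side': [([188, 291], 0.77), ([206, 312], 0.37)], 'wrist': []}
cuttlebone_c {'top': [([214, 440], 0.64)], 'side': [([317, 474], 0.74)], 'wrist': []}
perch1_c {'top': [([280, 306], 0.67), ([210, 323], 0.67), ([213, 439], 0.51)], 'side': [([278, 295], 0.83), ([237, 336], 0.27)], 'wrist': []}
```

View pics/top0.png

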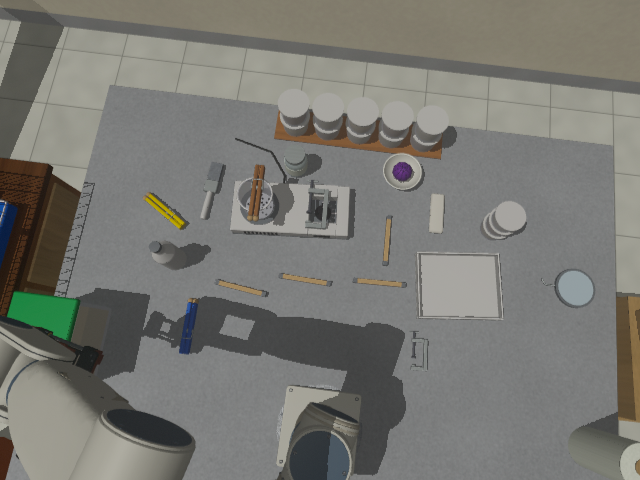

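View pics/side0.png

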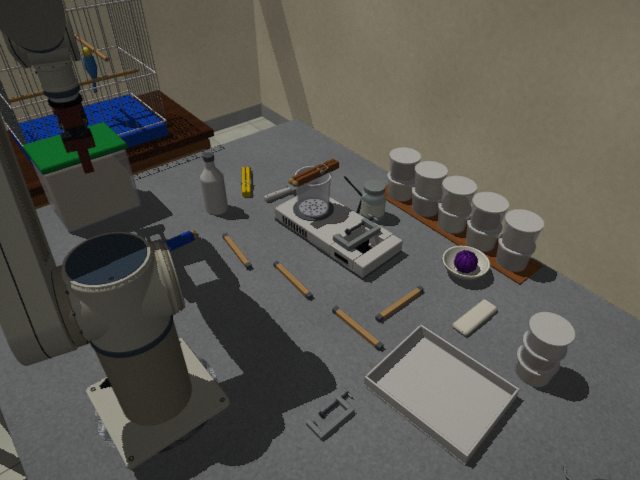

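The top view shows four perches at about (row 288, col 242), (279,306), (282,380) and (240,388). The wooden clothespin lies over the cup at (190,257) and the big clamp over the dial at (207,321). The tray is at (285,459). The blue and yellow pins and the small clamp at (350,420) are look-alikes. The side view shows the same things.

```bash
cat > perch.py <<'E'
from h import *
def wood(d,amin=60):
    h=cv2.cvtColor(d["img"],cv2.COLOR_RGB2HSV)
    m=cv2.inRange(h,(8,70,90),(25,255,255))
    n,l,st,c=cv2.connectedComponentsWithStats(m)
    out=[]
    for i in range(1,n):
        if st[i,4]>amin:
            ys,xs=np.where(l==i);P=np.c_[ys,xs].astype(float)
            u,s,v=np.linalg.svd(P-P.mean(0),full_matrices=False);t=(P-P.mean(0))@v[0]
            mid=P.mean(0); w=2*s[1]/len(P)**.5*1.73
            out.append((mid,mid+v[0]*t.min(),mid+v[0]*t.max(),st[i,4],w))
    return out
E
python3 - <<'E'
from perch import *
np.set_printoptions(precision=1,suppress=True)
t=cam("top");s=cam("side")
pp=dict(cup_floor=((206,257),(208,314)),cup_rim=((193,256),(174,311)),well=((210,325),(239,359)),tray=((284,457),(391,440)),toy=((190,259),(170,317)),clamp=((208,322),(238,363)),
cup_stack=((221,503),(350,541)),dish=((172,401),(272,461)),jar=((161,297),(198,373)),bottle=((255,161),(180,211)),cuttle=((214,440),(317,474)))
for k,(a,b) in pp.items(): print(k,*tri([(t,a),(s,b)]))
for d,n in((t,"top"),(s,"side")):
    for mid,a,b,ar,w in wood(d):
        A=at(d,a,7);B=at(d,b,7);L=np.hypot(*(A-B)[:2])
        if 100<L<200: print(n,mid,ar,"c",(A+B)/2,"L",L,"ang",np.degrees(np.arctan2(*(B-A)[[1,0]]))%180)
q=dict()
import itertools
for a,b in(((288,242),(251,237)),((279,306),(280,293)),((282,380),(327,358)),((240,388),(303,400))): print(*tri([(t,a),(s,b)]))
for d,n in((t,"top"),(s,"side")):
    for nm in("dryer","tray","clamp_c","toy_c"):
        for m in ctrl.masks_of(d,nm)[:4]:
            ys,xs=np.where(m["pixels"]);r=cv2.minAreaRect(np.c_[xs,ys].astype(np.float32))
            print(n,nm,round(float(m["p"]),2),m["position"],"corners xy",cv2.boxPoints(r).round(0).tolist())
cr=np.hstack([cv2.resize(t["img"][150:250,220:370],(600,400),interpolation=2)])
c2=cv2.resize(s["img"][140:280,260:410],(600,560),interpolation=2)[:,:]
cv2.imwrite("pics/crop1.png",np.vstack([cv2.resize(cr,(375,250)),cv2.resize(c2,(375,350))])[:,:,::-1])
E
```

```text
cup_floor [622.7 271.3  46.3] [1.6002373735828075, 1.6697654779023376]
cup_rim [615.5 261.  173.4] [1.143313617812491, 1.1570455075120594]
well [625.8  66.4  59.7] [1.2320352247150457, 1.3863824396089355]
tray [ 464.7 -364.3    1.2] [0.37762289947179767, 0.5462578405607872]
toy [623.6 249.8 187.7] [0.06847031180868517, 0.06918198099355163]
clamp [639.3  73.3  49.9] [0.8064291650824187, 0.904869510228727]
cup_stack [ 655.3 -463.5   82.4] [1.1985141742238532, 1.7095807979732942]
dish [ 802.1 -158.    -2.4] [2.1942679050348546, 2.6361829062565336]
jar [770.  169.8  73.9] [0.08111057285712593, 0.08493652315132325]
bottle [424.7 509.7 104.2] [1.7836907907597845, 1.7343412785547343]
cuttle [ 672.2 -290.5   22.7] [0.9392138851181713, 1.230518308649643]
top [192.7 255.4] 437 c [675.2 293.3   7. ] L 188.51348250847187 ang 1.7158924007723044
top [201.  153.8] 78 c [594.9 593.9   7. ] L 105.607201376013 ang 59.201823658940896
top [239.7 386.7] 190 c [ 575.8 -137.     7. ] L 132.80260793996248 ang 1.0123527775738808
top [279.1 304.4] 206 c [418.7 100.2   7. ] L 133.58222949796462 ang 88.23861739
[... 2409 characters left out ...]
.0], [366.0, 240.0], [371.0, 247.0], [360.0, 254.0]]
side clamp_c 0.81 [234.5, 361.9] corners xy [[331.0, 236.0], [372.0, 212.0], [383.0, 231.0], [341.0, 255.0]]
side clamp_c 0.66 [420.2, 332.8] corners xy [[305.0, 423.0], [345.0, 389.0], [360.0, 408.0], [320.0, 441.0]]
side clamp_c 0.58 [227.5, 328.3] corners xy [[266.0, 214.0], [305.0, 157.0], [414.0, 231.0], [374.0, 288.0]]
side toy_c 0.81 [239.1, 183.8] corners xy [[164.0, 240.0], [194.0, 227.0], [199.0, 237.0], [169.0, 251.0]]
side toy_c 0.57 [171.4, 313.3] corners xy [[287.0, 178.0], [334.0, 156.0], [339.0, 166.0], [292.0, 189.0]]
side toy_c 0.49 [183.9, 247.4] corners xy [[240.0, 166.0], [250.0, 166.0], [250.0, 196.0], [240.0, 196.0]]
```

View pics/crop1.png

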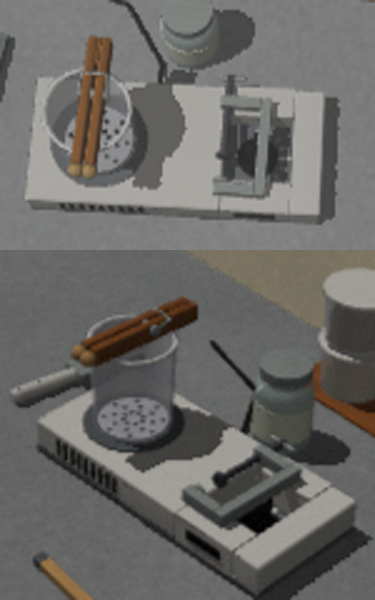

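The clothespin lies roughly along world x across the cup, with its light beads towards the robot. The clamp's spine is on the -y side over the dial, with the screw end pointing +x. I'll go close and measure with the wrist camera.

```bash
cat >> h.py <<'E'
def go(p,xdir=None):
    """prints tool-frame shift units (total) from present to world p, then yaw (deg about tool z) to bring tool x to world angle xdir"""
    s=ctrl.sense();M=R.from_quat(s["tool_rot"]).as_matrix()
    sh=M.T@(np.array(p)-s["eef_pos"])/250
    print("pos",np.round(s["eef_pos"],1),"axes x",M[:,0].round(3),"z",M[:,2].round(3),"j",np.round(s["joints"],2),"t",round(s["time"],1))
    print("shift units",sh.round(3),"len mm",round(float(np.linalg.norm(sh)*250),0))
    if xdir is not None:
        cur=np.degrees(np.arctan2(M[1,0],M[0,0]));dy=(xdir-cur+180)%360-180
        print("xang",round(cur,1),"yaw about tool z: deg",round(-dy,1),"units",round(-dy/360,4))
        # shift after yaw
        M2=R.from_rotvec([0,0,np.radians(dy)]).as_matrix()@M
        print("shift after yaw",(M2.T@(np.array(p)-s["eef_pos"])/250).round(3))
E
python3 -c "
from h import *
go([600,170,400],180)"
```

```text
pos [138.1 609.6 244.7] axes x [-0.975  0.221 -0.   ] z [ 0.  0. -1.] j [ 1.33  0.42  1.63 -0.    1.09 -0.02] t 2.9
shift units [-2.19  -1.307 -0.621] len mm 656.0
xang 167.2 yaw about tool z: deg -12.8 units -0.0355
shift after yaw [-1.848 -1.758 -0.621]
```

Request:
servo_tool([
  {"xyz": [0, 0, -0.1], "rotation": [0, 0, -0.0178], "gripper": -1},
  {"xyz": [0, 0, -0.1], "rotation": [0, 0, -0.0177], "gripper": -1},
  {"xyz": [-0.13, -0.125, -0.03], "rotation": [0, 0, 0], "gripper": -1},
  {"xyz": [-0.13, -0.125, -0.03], "rotation": [0, 0, 0], "gripper": -1},
  {"xyz": [-0.13, -0.125, -0.03], "rotation": [0, 0, 0], "gripper": -1},
  {"xyz": [-0.13, -0.125, -0.03], "rotation": [0, 0, 0], "gripper": -1},
  {"xyz": [-0.13, -0.125, -0.03], "rotation": [0, 0, 0], "gripper": -1},
  {"xyz": [-0.13, -0.125, -0.03], "rotation": [0, 0, 0], "gripper": -1},
])

```text
time: 3.7
eef_pos: [334.1, 420.7, 340.2]
tool_rot: [-0.0, 1.0, 0.0, 0.0]
ft_force: [0.2, 0.6, 0.2]
opening: 1.0
grip_force: 0.0
```

Request:
servo_tool([
  {"xyz": [-0.13, -0.125, -0.03], "rotation": [0, 0, 0], "gripper": -1},
  {"xyz": [-0.13, -0.125, -0.03], "rotation": [0, 0, 0], "gripper": -1},
  {"xyz": [-0.13, -0.125, -0.03], "rotation": [0, 0, 0], "gripper": -1},
  {"xyz": [-0.13, -0.125, -0.03], "rotation": [0, 0, 0], "gripper": -1},
  {"xyz": [-0.13, -0.125, -0.03], "rotation": [0, 0, 0], "gripper": -1},
  {"xyz": [-0.13, -0.125, -0.03], "rotation": [0, 0, 0], "gripper": -1},
  {"xyz": [-0.13, -0.125, -0.03], "rotation": [0, 0, 0], "gripper": -1},
  {"xyz": [-0.13, -0.125, -0.03], "rotation": [0, 0, 0], "gripper": -1},
])

```text
time: 4.5
eef_pos: [594.3, 170.6, 400.1]
tool_rot: [-0.0, 1.0, 0.0, 0.0]
ft_force: [0.5, 0.4, 0.4]
opening: 0.997
grip_force: 0.0
```

```bash
cat > look.py <<'E'
from h import *
import sys
np.set_printoptions(precision=1,suppress=True)
def pins(d,names):
    r={}
    for n in names:
        r[n]=[(np.round(x["position"],1),round(float(x["p"]),2)) for x in ctrl.pinpoint(d,n)[:3]]
        print(n,[(a.tolist(),p) for a,p in r[n]])
    return r
E
python3 - <<'E'
from look import *
go([600,170,400],180)
d=cam("wrist");save(d,"w1.png");r=pins(d,["cup_rim","cup_floor","well","dial_top","toy_c","clamp_c","dryer"])
for n,z in(("cup_rim",163),("cup_floor",53),("well",48),("dial_top",41),("toy_c",174),("clamp_c",57)):
    if r[n]: print(n,[at(d,a,z) for a,p in r[n]])
E
```

```text
pos [594.3 170.6 400.1] axes x [-1. -0. -0.] z [ 0.  0. -1.] j [ 0.3  0.3  1.5  0.   1.4 -1.3] t 4.5
shift units [-0. -0.  0.] len mm 6.0
xang -180.0 yaw about tool z: deg 0.0 units 0.0
shift after yaw [-0. -0.  0.]
cup_rim [([236.0, 404.6], 0.77), ([53.8, 618.1], 0.39), ([226.0, 240.7], 0.3)]
cup_floor [([212.8, 385.3], 0.93), ([225.1, 246.7], 0.21)]
well [([224.8, 247.4], 0.95), ([53.8, 619.0], 0.62)]
dial_top [([225.1, 248.9], 0.88)]
toy_c [([246.4, 401.5], 0.9)]
clamp_c [([225.0, 240.5], 0.73), ([313.6, 119.8], 0.47), ([233.1, 490.1], 0.36)]
dryer [([212.2, 320.8], 0.8), ([318.1, 320.6], 0.6), ([77.1, 97.8], 0.52)]
cup_rim [array([620.5, 263.1, 163. ]), array([442.9, 450.7, 163. ]), array([609.5,  86.7, 163. ])]
cup_floor [array([618.5, 261.5,  53. ]), array([636.1,  70.7,  53. ])]
well [array([636.9,  70.6,  48. ]), array([421. , 537.6,  48. ])]
dial_top [array([639.1,  71.3,  41. ])]
toy_c [array([628.8, 257.9, 174. ])]
clamp_c [array([634.9,  63. ,  57. ]), array([ 770.2, -124.2,   57. ]), array([646.1, 407. ,  57. ])]
```

View pics/w1.png

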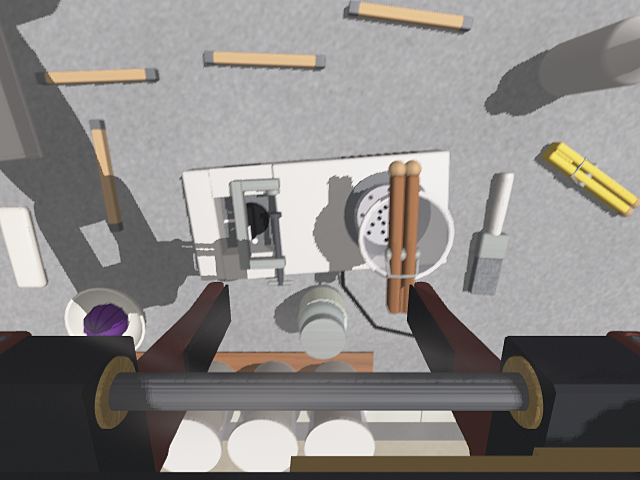

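The wrist view is clear. The clothespin runs from its beads at (row 166, col 404) to (311,401). The clamp spine runs from about (183,237) to (268,247). Dryer top corners are at about (170,183), (151,447) and (279,201).

Run:
```python
from look import *
d=cam("wrist")
def seg(a,b,z):
    A,B=at(d,a,z),at(d,b,z);v=B-A;print(A,B,"mid",(A+B)/2,"L",np.hypot(v[0],v[1]),"ang",np.degrees(np.arctan2(v[1],v[0])))
seg((164,404.5),(311,401),174)   # toy beads->far
seg((183,237),(268,247),66)      # spine
seg((170,183),(151,447),48); seg((170,183),(279,201),48)
for n in("clamp_c","toy_c"):
    for m in ctrl.masks_of(d,n)[:1]:
        ys,xs=np.where(m["pixels"]);print(n,m["p"],m["position"],ys.min(),ys.max(),xs.min(),xs.max())
save({"img":cv2.resize(d["img"][140:320,160:480],(800,450),interpolation=2)},"w1c.png")
```

```text
[540.9 257.4 174. ] [701.7 265.  174. ] mid [621.3 261.2 174. ] L 160.9680640303453 ang 2.706240311111687
[574.1  66.6  66. ] [692.   73.2  66. ] mid [633.   69.9  66. ] L 118.05045934914183 ang 3.1864709112121665
[559.4  -8.5  48. ] [533.8 341.4  48. ] mid [546.6 166.5  48. ] L 350.8436271215604 ang 94.17596616013502
[559.4  -8.5  48. ] [716.1   1.2  48. ] mid [637.8  -3.6  48. ] L 157.08182462598137 ang 3.541161569966669
clamp_c 0.97 [228.0, 247.1] 179 285 230 290
toy_c 0.93 [179.2, 589.8] 144 218 541 639
```

View pics/w1c.png

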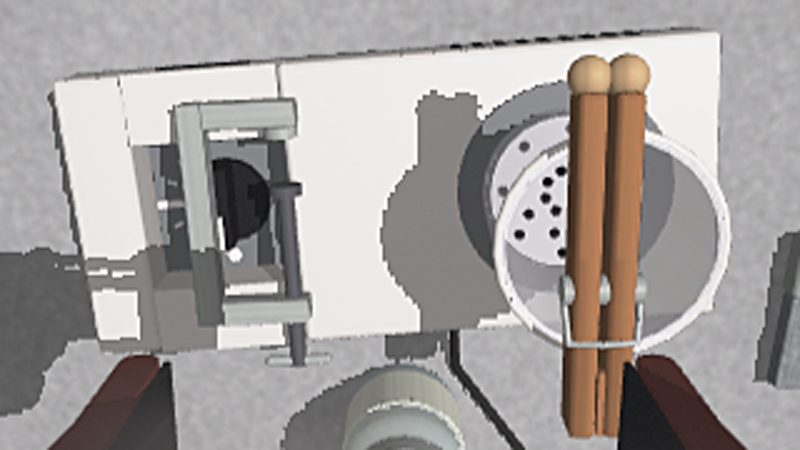

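```bash
python3 -c "
from h import *
go([615,261,186],-177.3)"
```

```text
pos [592.5 173.1 399.7] axes x [-1.    -0.002  0.   ] z [-0.  0. -1.] j [ 0.26  0.28  1.48  0.    1.38 -1.31] t 5.0
shift units [-0.091  0.352  0.855] len mm 232.0
xang -179.9 yaw about tool z: deg -2.6 units -0.0072
shift after yaw [-0.106  0.347  0.855]
```

Request:
servo_tool([
  {"xyz": [0, 0, 0], "rotation": [0, 0, -0.0072], "gripper": -0.18},
  {"xyz": [-0.035, 0.116, 0.1], "rotation": [0, 0, 0], "gripper": -0.18},
  {"xyz": [-0.035, 0.116, 0.1], "rotation": [0, 0, 0], "gripper": -0.18},
  {"xyz": [-0.035, 0.115, 0.1], "rotation": [0, 0, 0], "gripper": -0.18},
  {"xyz": [0, 0, 0.14], "rotation": [0, 0, 0], "gripper": -0.18},
  {"xyz": [0, 0, 0.1], "rotation": [0, 0, 0], "gripper": -0.18},
  {"xyz": [0, 0, 0], "rotation": [0, 0, 0], "gripper": -0.18},
  {"xyz": [0, 0, 0], "rotation": [0, 0, 0], "gripper": -0.18},
])

```text
time: 5.85
eef_pos: [615.4, 260.4, 265.1]
tool_rot: [-0.023, 1.0, -0.0, -0.0]
ft_force: [0.3, 0.1, -0.3]
opening: 0.591
grip_force: 0.0
```

Run:
```python
from look import *
go([615,261,186],-177.3)
d=cam("wrist");save(d,"w2.png");r=pins(d,["cup_rim","toy_c"])
for n,z in(("cup_rim",163),("toy_c",174)):
    print(n,[at(d,a,z) for a,p in r[n]])
```

```text
pos [615.4 260.4 265.1] axes x [-1. -0.  0.] z [-0. -0. -1.] j [ 0.4  0.5  1.5  0.   1.2 -1.2] t 5.8
shift units [0.  0.  0.3] len mm 79.0
xang -177.4 yaw about tool z: deg -0.1 units -0.0002
shift after yaw [0.  0.  0.3]
cup_rim [([257.4, 326.3], 0.78), ([250.6, 465.9], 0.52)]
toy_c [([180.9, 599.1], 0.89), ([273.9, 315.9], 0.56)]
cup_rim [array([618.9, 265.6, 163. ]), array([609.3, 363. , 163. ])]
toy_c [array([556. , 434.6, 174. ]), array([627.4, 258.7, 174. ])]
```

View pics/w2.png

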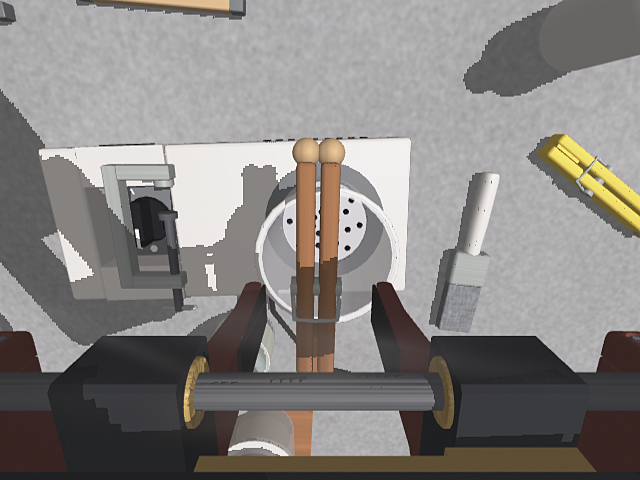

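The clothespin is centred between the fingers, with the cup rim around (257,326). I'll descend and grip.

Request:
servo_tool([
  {"xyz": [0, -0.002, 0.12], "rotation": [0, 0, 0], "gripper": -0.18},
  {"xyz": [0, -0.002, 0.12], "rotation": [0, 0, 0], "gripper": -0.18},
  {"xyz": [0, 0, 0.078], "rotation": [0, 0, 0], "gripper": -0.18},
  {"xyz": [0, 0, 0], "rotation": [0, 0, 0], "gripper": 0.2},
  {"xyz": [0, 0, 0], "rotation": [0, 0, 0], "gripper": 1},
  {"xyz": [0, 0, 0], "rotation": [0, 0, 0], "gripper": 1},
  {"xyz": [0, 0, 0], "rotation": [0, 0, 0], "gripper": 1},
  {"xyz": [0, 0, 0], "rotation": [0, 0, 0], "gripper": 1},
], squeeze=20)

```text
time: 6.8
eef_pos: [616.6, 259.4, 187.3]
tool_rot: [-0.023, 1.0, 0.001, 0.002]
ft_force: [-1.0, -0.6, 6.8]
opening: 0.303
grip_force: 19.9
```

Request:
servo_tool([
  {"xyz": [0, 0, -0.08], "rotation": [0, 0, 0], "gripper": 1},
  {"xyz": [0, 0, -0.12], "rotation": [0, 0, 0], "gripper": 1},
  {"xyz": [0, 0, -0.12], "rotation": [0, 0, 0], "gripper": 1},
  {"xyz": [0, 0, -0.08], "rotation": [0, 0, 0], "gripper": 1},
  {"xyz": [0, 0, 0], "rotation": [0, 0, 0], "gripper": 1},
  {"xyz": [0, 0, 0], "rotation": [0, 0, 0], "gripper": 1},
  {"xyz": [0, 0, 0], "rotation": [0, 0, 0], "gripper": 1},
  {"xyz": [0, 0, 0], "rotation": [0, 0, 0], "gripper": 1},
])

```text
time: 7.6
eef_pos: [614.8, 258.8, 283.5]
tool_rot: [-0.023, 1.0, -0.0, -0.001]
ft_force: [0.5, -0.9, -1.0]
opening: 0.309
grip_force: 19.9
```

Run:
```python
from look import *
print(ctrl.sense()["opening"],ctrl.sense()["grip_force"])
d=cam("top")
# tray corners
for m in ctrl.masks_of(d,"tray")[:1]:
    ys,xs=np.where(m["pixels"]);c=cv2.convexHull(np.c_[xs,ys].astype(np.int32));a=cv2.approxPolyDP(c,4,True)[:,0]
    print(m["p"],[(p.tolist(),at(d,p[::-1],34)) for p in a])
s=cam("side")
for m in ctrl.masks_of(s,"tray")[:1]:
    ys,xs=np.where(m["pixels"]);c=cv2.convexHull(np.c_[xs,ys].astype(np.int32));a=cv2.approxPolyDP(c,4,True)[:,0]
    print(m["p"],[(p.tolist(),at(s,p[::-1],34)) for p in a])
go([450,-360,300],-90)
```

```text
0.3091729414719471 19.89924430847168
0.91 [([518, 390], array([ 568.4, -476. ,   34. ])), ([462, 463], array([ 357.9, -499.5,   34. ])), ([363, 384], array([ 333.1, -262.4,   34. ])), ([364, 376], array([ 348. , -249.4,   34. ])), ([422, 325], array([ 546.1, -232.7,   34. ]))]
pos [615.3 258.9 284.4] axes x [-1. -0.  0.] z [-0. -0. -1.] j [ 0.4  0.5  1.5  0.   1.2 -1.2] t 7.8
shift units [ 0.8 -2.4 -0.1] len mm 641.0
xang -177.4 yaw about tool z: deg -87.4 units -0.2428
shift after yaw [ 2.5  0.7 -0.1]
```

```bash
python3 -c "
from h import *
go([507,-355,200],95.5)"
```

```text
pos [615.3 258.9 284.4] axes x [-0.999 -0.045  0.001] z [-0.001 -0.    -1.   ] j [ 0.38  0.45  1.49  0.    1.2  -1.24] t 7.8
shift units [ 0.544 -2.433  0.339] len mm 629.0
xang -177.4 yaw about tool z: deg 87.1 units 0.242
shift after yaw [-2.403 -0.666  0.335]
```

Request:
servo_tool([
  {"xyz": [0, 0, 0], "rotation": [0, 0, 0.022], "gripper": 1},
  {"xyz": [0, 0, 0], "rotation": [0, 0, 0.022], "gripper": 1},
  {"xyz": [0, 0, 0], "rotation": [0, 0, 0.022], "gripper": 1},
  {"xyz": [0, 0, 0], "rotation": [0, 0, 0.022], "gripper": 1},
  {"xyz": [0, 0, 0], "rotation": [0, 0, 0.022], "gripper": 1},
  {"xyz": [0, 0, 0], "rotation": [0, 0, 0.022], "gripper": 1},
  {"xyz": [0, 0, 0], "rotation": [0, 0, 0.022], "gripper": 1},
  {"xyz": [0, 0, 0], "rotation": [0, 0, 0.022], "gripper": 1},
])

```text
time: 8.6
eef_pos: [615.5, 259.0, 284.9]
tool_rot: [0.508, 0.861, -0.0, -0.0]
ft_force: [-0.5, -0.2, -0.4]
opening: 0.308
grip_force: 19.9
```

Request:
servo_tool([
  {"xyz": [0, 0, 0], "rotation": [0, 0, 0.022], "gripper": 1},
  {"xyz": [0, 0, 0], "rotation": [0, 0, 0.022], "gripper": 1},
  {"xyz": [0, 0, 0], "rotation": [0, 0, 0.022], "gripper": 1},
  {"xyz": [-0.16, -0.044, 0.01], "rotation": [0, 0, 0], "gripper": 1},
  {"xyz": [-0.16, -0.044, 0.01], "rotation": [0, 0, 0], "gripper": 1},
  {"xyz": [-0.16, -0.044, 0.01], "rotation": [0, 0, 0], "gripper": 1},
  {"xyz": [-0.16, -0.044, 0.01], "rotation": [0, 0, 0], "gripper": 1},
  {"xyz": [-0.16, -0.044, 0.01], "rotation": [0, 0, 0], "gripper": 1},
])

```text
time: 9.4
eef_pos: [579.4, 53.2, 272.5]
tool_rot: [0.672, 0.74, -0.0, 0.0]
ft_force: [0.6, -0.6, 0.5]
opening: 0.301
grip_force: 19.9
```

Request:
servo_tool([
  {"xyz": [-0.16, -0.044, 0.02], "rotation": [0, 0, 0], "gripper": 1},
  {"xyz": [-0.16, -0.044, 0.02], "rotation": [0, 0, 0], "gripper": 1},
  {"xyz": [-0.16, -0.044, 0.02], "rotation": [0, 0, 0], "gripper": 1},
  {"xyz": [-0.16, -0.044, 0.02], "rotation": [0, 0, 0], "gripper": 1},
  {"xyz": [-0.16, -0.044, 0.02], "rotation": [0, 0, 0], "gripper": 1},
  {"xyz": [-0.16, -0.044, 0.02], "rotation": [0, 0, 0], "gripper": 1},
  {"xyz": [-0.16, -0.044, 0.02], "rotation": [0, 0, 0], "gripper": 1},
  {"xyz": [-0.16, -0.044, 0.02], "rotation": [0, 0, 0], "gripper": 1},
])

```text
time: 10.2
eef_pos: [522.4, -273.9, 232.4]
tool_rot: [0.672, 0.74, 0.0, 0.0]
ft_force: [0.7, -0.5, -0.1]
opening: 0.307
grip_force: 19.9
```

Run:
```python
from look import *
go([507,-355,200],95.5)
d=cam("wrist");save(d,"w3.png")
for x in ctrl.pinpoint(d,"tray")[:2]: print(x,at(d,x["position"],0))
for m in ctrl.masks_of(d,"tray")[:1]:
    ys,xs=np.where(m["pixels"]);c=cv2.convexHull(np.c_[xs,ys].astype(np.int32));a=cv2.approxPolyDP(c,6,True)[:,0]
    print(m["p"],[(p.tolist(),at(d,p[::-1],34)) for p in a])
```

```text
pos [ 522.4 -273.9  232.4] axes x [-0.1  1.  -0. ] z [ 0.  0. -1.] j [-0.5  0.4  1.7  0.   1.  -0.6] t 10.2
shift units [-0.3 -0.1  0.1] len mm 89.0
xang 95.5 yaw about tool z: deg -0.0 units -0.0
shift after yaw [-0.3 -0.1  0.1]
{'position': [284.7, 251.6], 'p': 0.98} [ 456.5 -362.3    0. ]
0.6 [([322, 174], array([ 521.6, -230.3,   34. ])), ([319, 372], array([ 539.5, -443.3,   34. ])), ([158, 334], array([ 366. , -412.8,   34. ])), ([135, 178], array([ 350. , -250.6,   34. ]))]
```

View pics/w3.png

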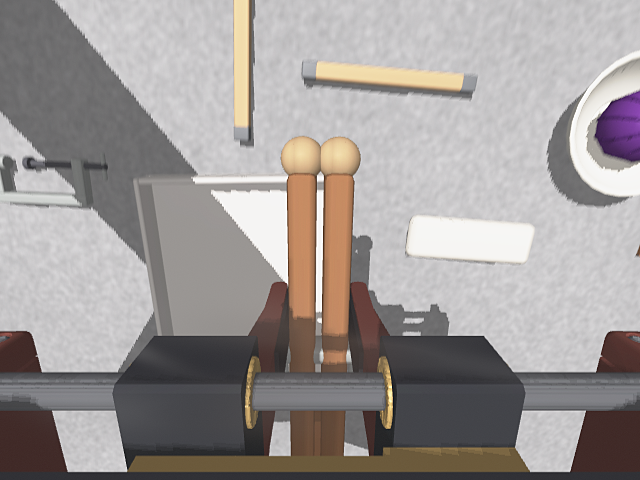

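The clothespin is held well. The tray's near-left corner is at (178,135), which puts the tray centre at about (459,-364), so the target is good. I'll lower the clothespin into the tray.

Request:
servo_tool([
  {"xyz": [-0.103, -0.031, 0.02], "rotation": [0, 0, 0], "gripper": 1},
  {"xyz": [-0.103, -0.031, 0.02], "rotation": [0, 0, 0], "gripper": 1},
  {"xyz": [-0.102, -0.03, 0.05], "rotation": [0, 0, 0], "gripper": 1},
  {"xyz": [0, 0, 0.16], "rotation": [0, 0, 0], "gripper": 1},
  {"xyz": [0, 0, 0.16], "rotation": [0, 0, 0], "gripper": 1},
  {"xyz": [0, 0, 0.16], "rotation": [0, 0, 0], "gripper": 1},
  {"xyz": [0, 0, 0.12], "rotation": [0, 0, 0], "gripper": 1},
  {"xyz": [0, 0, 0.06], "rotation": [0, 0, 0], "gripper": 1},
])

```text
time: 11.15
eef_pos: [506.6, -348.9, 42.5]
tool_rot: [0.672, 0.741, -0.0, -0.002]
ft_force: [0.1, 1.0, -1.7]
opening: 0.306
grip_force: 19.9
```

Request:
servo_tool([
  {"xyz": [0, 0, 0.05], "rotation": [0, 0, 0], "gripper": 1},
  {"xyz": [0, 0, 0], "rotation": [0, 0, 0], "gripper": 1},
  {"xyz": [0, 0, 0], "rotation": [0, 0, 0], "gripper": 0.1},
  {"xyz": [0, 0, 0], "rotation": [0, 0, 0], "gripper": 0.1},
  {"xyz": [0, 0, 0], "rotation": [0, 0, 0], "gripper": 0.1},
  {"xyz": [0, 0, -0.1], "rotation": [0, 0, 0], "gripper": 0.1},
  {"xyz": [0, 0, -0.18], "rotation": [0, 0, 0], "gripper": 0},
  {"xyz": [0, 0, -0.18], "rotation": [0, 0, 0], "gripper": 0},
])

```text
time: 11.95
eef_pos: [506.9, -350.9, 149.1]
tool_rot: [0.673, 0.74, -0.0, -0.0]
ft_force: [-0.0, -0.4, -0.1]
opening: 0.499
grip_force: 0.0
```

Run:
```python
from look import *
go([595,66,200],-176.7)
d=cam("top");e=cam("side")
save({"img":np.vstack([cv2.resize(d["img"][225:345,380:540],(480,300)),cv2.resize(e["img"][300:480,330:570],(480,300))])},"c4.png")
for c in(d,e): print([(x["position"],x["p"]) for x in ctrl.pinpoint(c,"toy_c")[:4]])
```

```text
pos [ 506.9 -350.9  149.1] axes x [-0.1  1.   0. ] z [-0.  0. -1.] j [-0.6  0.5  1.7  0.   0.9 -0.7] t 11.9
shift units [ 1.6  0.5 -0.2] len mm 429.0
xang 95.5 yaw about tool z: deg -87.8 units -0.244
shift after yaw [-0.4  1.6 -0.2]
[([329.4, 188.5], 0.92), ([214.1, 165.8], 0.71), ([267.1, 458.7], 0.69)]
[([248.9, 235.9], 0.69), ([371.5, 453.4], 0.62), ([180.8, 244.8], 0.6)]
```

View pics/c4.png

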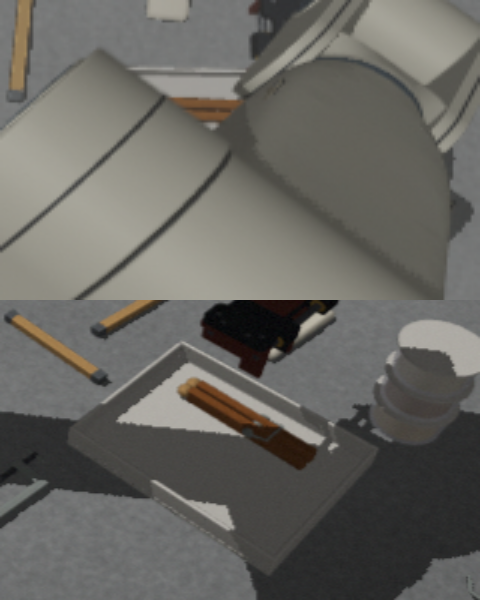

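Request:
servo_tool([
  {"xyz": [0, 0, -0.05], "rotation": [0, 0, -0.0222], "gripper": 0},
  {"xyz": [0, 0, -0.05], "rotation": [0, 0, -0.0222], "gripper": 0},
  {"xyz": [0, 0, -0.05], "rotation": [0, 0, -0.0222], "gripper": 0},
  {"xyz": [0, 0, -0.014], "rotation": [0, 0, -0.0222], "gripper": 0},
  {"xyz": [0, 0, 0], "rotation": [0, 0, -0.0222], "gripper": 0},
  {"xyz": [0, 0, 0], "rotation": [0, 0, -0.0222], "gripper": 0},
  {"xyz": [0, 0, 0], "rotation": [0, 0, -0.0222], "gripper": 0},
  {"xyz": [0, 0, 0], "rotation": [0, 0, -0.0222], "gripper": 0},
])

```text
time: 12.95
eef_pos: [506.4, -350.5, 186.8]
tool_rot: [0.176, 0.984, 0.001, -0.001]
ft_force: [1.0, 0.3, 0.1]
opening: 0.499
grip_force: 0.0
```

Request:
servo_tool([
  {"xyz": [0, 0, 0], "rotation": [0, 0, -0.0222], "gripper": 0},
  {"xyz": [0, 0, 0], "rotation": [0, 0, -0.0222], "gripper": 0},
  {"xyz": [0, 0, 0], "rotation": [0, 0, -0.0222], "gripper": 0},
  {"xyz": [-0.05, 0.15, 0], "rotation": [0, 0, 0], "gripper": 0},
  {"xyz": [-0.05, 0.15, 0], "rotation": [0, 0, 0], "gripper": 0},
  {"xyz": [-0.05, 0.15, 0], "rotation": [0, 0, 0], "gripper": 0},
  {"xyz": [-0.05, 0.15, 0], "rotation": [0, 0, 0], "gripper": 0},
  {"xyz": [-0.05, 0.15, 0], "rotation": [0, 0, 0], "gripper": 0},
])

```text
time: 13.75
eef_pos: [557.8, -158.5, 186.9]
tool_rot: [-0.029, 1.0, 0.0, -0.001]
ft_force: [0.7, 0.5, 0.1]
opening: 0.499
grip_force: 0.0
```

Request:
servo_tool([
  {"xyz": [-0.05, 0.15, 0], "rotation": [0, 0, 0], "gripper": 0},
  {"xyz": [-0.05, 0.15, 0], "rotation": [0, 0, 0], "gripper": 0},
  {"xyz": [-0.05, 0.15, 0], "rotation": [0, 0, 0], "gripper": 0},
  {"xyz": [-0.05, 0.15, 0], "rotation": [0, 0, 0], "gripper": 0},
  {"xyz": [-0.05, 0.15, 0], "rotation": [0, 0, 0], "gripper": 0},
  {"xyz": [-0.04, 0.14, 0], "rotation": [0, 0, 0], "gripper": 0},
  {"xyz": [0, 0, 0], "rotation": [0, 0, 0], "gripper": 0},
  {"xyz": [0, 0, 0], "rotation": [0, 0, 0], "gripper": 0},
])

```text
time: 14.55
eef_pos: [616.8, 66.5, 187.0]
tool_rot: [-0.031, 1.0, -0.0, -0.001]
ft_force: [0.0, 0.7, -1.0]
opening: 0.498
grip_force: 0.0
```

Run:
```python
from look import *
go([634,66,70],-176.8)
d=cam("wrist");save(d,"w5.png")
r=pins(d,["clamp_c","dial_top","well"])
for n,z in(("clamp_c",57),("dial_top",41),("well",48)): print(n,[at(d,a,z) for a,p in r[n]])
```

```text
pos [616.8  66.5 187. ] axes x [-1.  -0.1  0. ] z [-0. -0. -1.] j [ 0.1  0.5  1.7 -0.   1.  -1.5] t 14.6
shift units [-0.1 -0.   0.5] len mm 118.0
xang -176.5 yaw about tool z: deg 0.3 units 0.0008
shift after yaw [-0.1 -0.   0.5]
clamp_c [([264.2, 314.1], 0.71)]
dial_top [([260.6, 326.3], 0.97)]
well [([259.7, 325.8], 0.93)]
clamp_c [array([635.8,  63.6,  57. ])]
dial_top [array([637.8,  73.8,  41. ])]
well [array([634.6,  73. ,  48. ])]
```

View pics/w5.png

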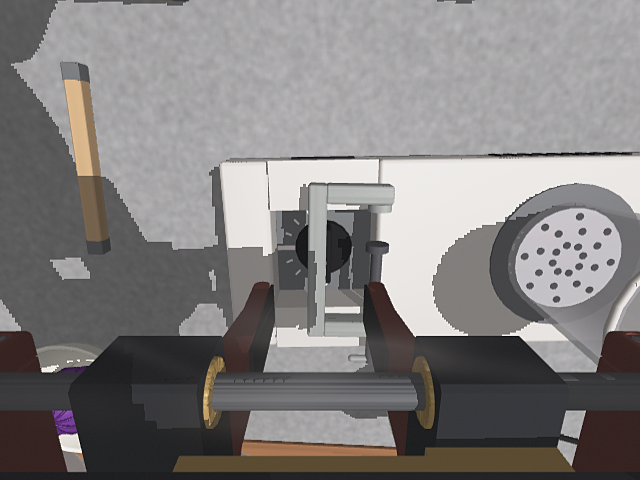

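The clamp spine is centred at about (row 260, col 318), between the fingers. The dial's pointer bar lies under it, so I keep the fingertips above the dryer top.

Request:
servo_tool([
  {"xyz": [-0.034, -0.002, 0.05], "rotation": [0, 0, 0], "gripper": 0.12},
  {"xyz": [-0.034, -0.002, 0.1], "rotation": [0, 0, 0], "gripper": 0.12},
  {"xyz": [0, 0, 0.12], "rotation": [0, 0, 0], "gripper": 0.12},
  {"xyz": [0, 0, 0.12], "rotation": [0, 0, 0], "gripper": 0.12},
  {"xyz": [0, 0, 0.06], "rotation": [0, 0, 0], "gripper": 0.12},
  {"xyz": [0, 0, 0.022], "rotation": [0, 0, 0], "gripper": 0.12},
  {"xyz": [0, 0, 0], "rotation": [0, 0, 0], "gripper": 0.12},
  {"xyz": [0, 0, 0], "rotation": [0, 0, 0], "gripper": 0.12},
])

```text
time: 15.55
eef_pos: [635.7, 66.1, 71.8]
tool_rot: [-0.03, 1.0, 0.0, 0.001]
ft_force: [0.1, -0.0, 0.1]
opening: 0.439
grip_force: 0.0
```

Request:
servo_tool([
  {"xyz": [0, 0, 0], "rotation": [0, 0, 0], "gripper": 1},
  {"xyz": [0, 0, 0], "rotation": [0, 0, 0], "gripper": 1},
  {"xyz": [0, 0, 0], "rotation": [0, 0, 0], "gripper": 1},
  {"xyz": [0, 0, 0], "rotation": [0, 0, 0], "gripper": 1},
  {"xyz": [0, 0, 0], "rotation": [0, 0, 0], "gripper": 1},
  {"xyz": [0, 0, -0.02], "rotation": [0, 0, 0], "gripper": 1},
  {"xyz": [0, 0, -0.06], "rotation": [0, 0, 0], "gripper": 1},
  {"xyz": [0, 0, -0.1], "rotation": [0, 0, 0], "gripper": 1},
], squeeze=50)

```text
time: 16.35
eef_pos: [633.5, 66.1, 115.1]
tool_rot: [-0.03, 1.0, -0.0, -0.002]
ft_force: [1.4, -0.6, -1.3]
opening: 0.156
grip_force: 50.0
```

Request:
servo_tool([
  {"xyz": [0, 0, -0.12], "rotation": [0, 0, 0], "gripper": 1},
  {"xyz": [0, 0, -0.12], "rotation": [0, 0, 0], "gripper": 1},
  {"xyz": [0, 0, -0.05], "rotation": [0, 0, 0.0222], "gripper": 1},
  {"xyz": [0, 0, 0], "rotation": [0, 0, 0.0222], "gripper": 1},
  {"xyz": [0, 0, 0], "rotation": [0, 0, 0.0222], "gripper": 1},
  {"xyz": [0, 0, 0], "rotation": [0, 0, 0.0222], "gripper": 1},
  {"xyz": [0, 0, 0], "rotation": [0, 0, 0.0222], "gripper": 1},
  {"xyz": [0, 0, 0], "rotation": [0, 0, 0.0222], "gripper": 1},
])

```text
time: 17.15
eef_pos: [634.6, 66.2, 189.0]
tool_rot: [0.382, 0.924, 0.0, 0.0]
ft_force: [-0.3, -0.4, -2.6]
opening: 0.157
grip_force: 50.0
```

Request:
servo_tool([
  {"xyz": [0, 0, 0], "rotation": [0, 0, 0.0222], "gripper": 1},
  {"xyz": [0, 0, 0], "rotation": [0, 0, 0.0222], "gripper": 1},
  {"xyz": [0, 0, 0], "rotation": [0, 0, 0.0222], "gripper": 1},
  {"xyz": [0, 0, 0], "rotation": [0, 0, 0.0222], "gripper": 1},
  {"xyz": [0, 0, 0], "rotation": [0, 0, 0.0222], "gripper": 1},
  {"xyz": [-0.134, -0.091, 0], "rotation": [0, 0, 0], "gripper": 1},
  {"xyz": [-0.134, -0.091, 0], "rotation": [0, 0, 0], "gripper": 1},
  {"xyz": [-0.134, -0.091, 0], "rotation": [0, 0, 0], "gripper": 1},
])

```text
time: 17.95
eef_pos: [575.6, -41.2, 188.9]
tool_rot: [0.672, 0.741, 0.0, 0.0]
ft_force: [0.1, -1.3, -2.1]
opening: 0.151
grip_force: 50.0
```

Request:
servo_tool([
  {"xyz": [-0.134, -0.091, 0], "rotation": [0, 0, 0], "gripper": 1},
  {"xyz": [-0.134, -0.091, 0], "rotation": [0, 0, 0], "gripper": 1},
  {"xyz": [-0.134, -0.091, 0], "rotation": [0, 0, 0], "gripper": 1},
  {"xyz": [-0.134, -0.091, 0], "rotation": [0, 0, 0], "gripper": 1},
  {"xyz": [-0.134, -0.091, 0], "rotation": [0, 0, 0], "gripper": 1},
  {"xyz": [-0.134, -0.091, 0], "rotation": [0, 0, 0], "gripper": 1},
  {"xyz": [-0.134, -0.091, 0], "rotation": [0, 0, 0], "gripper": 1},
  {"xyz": [-0.134, -0.091, 0], "rotation": [0, 0, 0], "gripper": 1},
])

```text
time: 18.75
eef_pos: [420.0, -325.9, 189.1]
tool_rot: [0.672, 0.74, 0.0, 0.0]
ft_force: [0.7, 0.2, -2.2]
opening: 0.154
grip_force: 50.0
```

Run:
```python
from look import *
np.set_printoptions(precision=3,suppress=True)
go([400,-360,31],95.5)
d=cam("wrist");save(d,"w6.png")
```

```text
pos [ 420.  -325.9  189.1] axes x [-0.096  0.995 -0.   ] z [ 0.001 -0.    -1.   ] j [-0.68  0.36  1.88  0.    0.9  -0.78] t 18.8
shift units [-0.128 -0.093  0.633] len mm 163.0
xang 95.5 yaw about tool z: deg -0.0 units -0.0
shift after yaw [-0.128 -0.093  0.633]
```

View pics/w6.png

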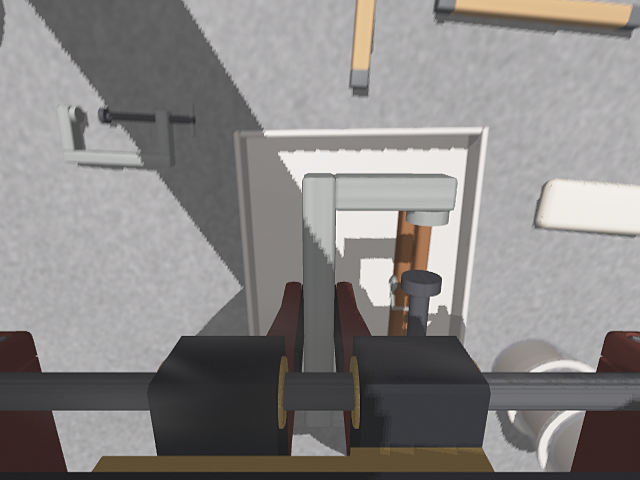

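The clamp hangs level. The tray rim corners are at (133,238) and (128,487). I'll lower it on the left of the clothespin.

Request:
servo_tool([
  {"xyz": [-0.064, -0.047, 0.02], "rotation": [0, 0, 0], "gripper": 1},
  {"xyz": [-0.064, -0.046, 0.05], "rotation": [0, 0, 0], "gripper": 1},
  {"xyz": [0, 0, 0.13], "rotation": [0, 0, 0], "gripper": 1},
  {"xyz": [0, 0, 0.14], "rotation": [0, 0, 0], "gripper": 1},
  {"xyz": [0, 0, 0.12], "rotation": [0, 0, 0], "gripper": 1},
  {"xyz": [0, 0, 0.1], "rotation": [0, 0, 0], "gripper": 1},
  {"xyz": [0, 0, 0.05], "rotation": [0, 0, 0], "gripper": 1},
  {"xyz": [0, 0, 0.025], "rotation": [0, 0, 0], "gripper": 1},
])

```text
time: 19.6
eef_pos: [400.8, -358.4, 28.9]
tool_rot: [0.672, 0.74, 0.0, -0.001]
ft_force: [-0.1, -0.2, -1.5]
opening: 0.157
grip_force: 50.0
```

Request:
servo_tool([
  {"xyz": [0, 0, 0], "rotation": [0, 0, 0], "gripper": 1},
  {"xyz": [0, 0, 0], "rotation": [0, 0, 0], "gripper": 0.42},
  {"xyz": [0, 0, 0], "rotation": [0, 0, 0], "gripper": 0.42},
  {"xyz": [0, 0, 0], "rotation": [0, 0, 0], "gripper": 0.42},
  {"xyz": [0, 0, -0.06], "rotation": [0, 0, 0], "gripper": 0.42},
  {"xyz": [0, 0, -0.14], "rotation": [0, 0, 0], "gripper": 0.42},
  {"xyz": [0, 0, -0.18], "rotation": [0, 0, 0], "gripper": 0.2},
  {"xyz": [0, 0, -0.1], "rotation": [0, 0, 0], "gripper": 0.2},
])

```text
time: 20.4
eef_pos: [401.8, -359.5, 153.7]
tool_rot: [0.672, 0.74, -0.0, 0.002]
ft_force: [0.9, -0.2, -0.3]
opening: 0.393
grip_force: 0.0
```

Run:
```python
from perch import *
np.set_printoptions(precision=3,suppress=True)
go([440,-240,260],95.5)
s=cam("side");w=cam("wrist")
for n,d in(("side",s),("wrist",w)):
    for mid,a,b,ar,wd in wood(d):
        A=at(d,a,7);B=at(d,b,7);L=np.hypot(*(A-B)[:2])
        if 110<L<165: print(n,mid.round(),ar,"c",((A+B)/2).round(1),"L",L.round(),"ang",np.degrees(np.arctan2(*(B-A)[[1,0]])).round(1)%180)
h=np.zeros((480,640,3),np.uint8);h[:]=s["img"];save({"img":np.hstack([cv2.resize(s["img"][140:480],(420,300)),cv2.resize(w["img"],(380,300))])},"c7.png")
```

```text
pos [ 401.8 -359.5  153.7] axes x [-0.096  0.995 -0.003] z [ 0.003 -0.003 -1.   ] j [-0.75  0.42  1.89  0.    0.83 -0.85] t 20.4
shift units [ 0.46   0.199 -0.426] len mm 164.0
xang 95.5 yaw about tool z: deg -0.0 units -0.0
shift after yaw [ 0.46   0.199 -0.426]
side [250. 236.] 197 c [371.1 298.3   7. ] L 136.0 ang 83.0
side [278. 292.] 232 c [422.7 107.2   7. ] L 134.0 ang 88.8
side [302. 400.] 229 c [ 582.6 -132.5    7. ] L 137.0 ang 1.0
side [326. 357.] 304 c [ 443.6 -121.2    7. ] L 135.0 ang 92.1
wrist [206. 455.] 4739 c [ 512.9 -335.5    7. ] L 127.0 ang 95.3
```

View pics/c7.png

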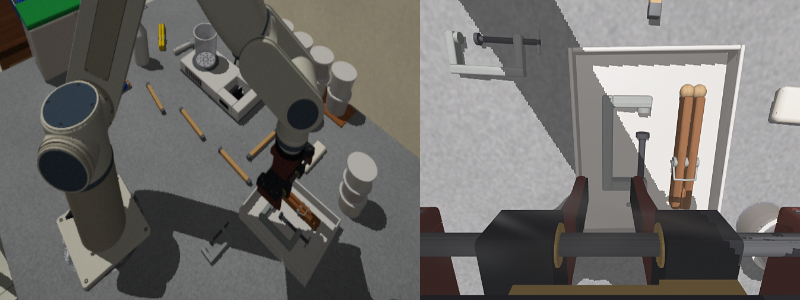

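The clothespin and clamp lie side by side, flat in the tray. Next the perches: hover over the one at (440,-128).

Request:
servo_tool([
  {"xyz": [0.14, 0.035, -0.034], "rotation": [0, 0, 0], "gripper": 0},
  {"xyz": [0.14, 0.035, -0.034], "rotation": [0, 0, 0], "gripper": 0},
  {"xyz": [0.14, 0.035, -0.034], "rotation": [0, 0, 0], "gripper": 0},
  {"xyz": [0.14, 0.035, -0.034], "rotation": [0, 0, 0], "gripper": 0},
  {"xyz": [0.14, 0.035, -0.034], "rotation": [0, 0, 0], "gripper": 0},
  {"xyz": [0.14, 0.035, -0.034], "rotation": [0, 0, 0], "gripper": 0},
  {"xyz": [0.136, 0.037, -0.034], "rotation": [0, 0, 0], "gripper": 0},
  {"xyz": [0, 0, 0], "rotation": [0, 0, 0.0097], "gripper": 0},
])

```text
time: 21.3
eef_pos: [439.2, -106.8, 209.6]
tool_rot: [0.694, 0.72, 0.0, 0.0]
ft_force: [0.5, -0.3, 0.2]
opening: 0.502
grip_force: 0.0
```

```bash
cat > pw.py <<'E'
from perch import *
import sys
np.set_printoptions(precision=4,suppress=True)
def run(ref,xdir,off=60):
    """find the perch next to ref in the wrist view; print way to grasp pose"""
    w=cam("wrist");best=None
    for mid,a,b,ar,wd in wood(w,300):
        A=at(w,a,7);B=at(w,b,7);L=np.hypot(*(A-B)[:2]);c=(A+B)/2
        ang=np.degrees(np.arctan2(*(B-A)[[1,0]]))%180
        print("seen px",mid.round(),"c",c.round(1),"L",L.round(),"ang",ang.round(1))
        if np.hypot(*(c-ref)[:2])<60 and L>90: best=(c,ang)
    c,ang=best
    if abs((ang-xdir+180)%360-180)>90: ang+=180
    t=np.radians(ang);g=c[:2]+off*np.array([np.cos(t),np.sin(t)])
    go([g[0],g[1],23],ang)
E
python3 -c "
from pw import *
run(np.array([440,-128,0]),92)"
```

```text
seen px [ 28. 300.] c [417.5  55.2   7. ] L 43.0 ang 87.7
seen px [236. 318.] c [ 439.4 -128.5    7. ] L 135.0 ang 91.8
seen px [255. 454.] c [ 576.6 -138.     7. ] L 137.0 ang 0.9
seen px [393. 211.] c [ 326.6 -312.4    7. ] L 98.0 ang 82.7
seen px [392. 425.] c [ 567.8 -303.3    7. ] L 99.0 ang 101.7
seen px [459. 388.] c [ 516.9 -399.7    7. ] L 483.0 ang 2.8
pos [ 439.  -108.   209.2] axes x [-0.033  0.999  0.   ] z [ 0.  0. -1.] j [-0.27  0.22  2.03  0.    0.89 -0.3 ] t 21.4
shift units [ 0.158 -0.001  0.745] len mm 190.0
xang 91.9 yaw about tool z: deg 0.1 units 0.0001
shift after yaw [ 0.158 -0.001  0.745]
```

Request:
servo_tool([
  {"xyz": [0.079, 0, 0.1], "rotation": [0, 0, 0], "gripper": 0},
  {"xyz": [0.079, 0, 0.12], "rotation": [0, 0, 0], "gripper": 0},
  {"xyz": [0, 0, 0.16], "rotation": [0, 0, 0], "gripper": 0},
  {"xyz": [0, 0, 0.16], "rotation": [0, 0, 0], "gripper": 0.2},
  {"xyz": [0, 0, 0.12], "rotation": [0, 0, 0], "gripper": 0.2},
  {"xyz": [0, 0, 0.06], "rotation": [0, 0, 0], "gripper": 0.2},
  {"xyz": [0, 0, 0.02], "rotation": [0, 0, 0], "gripper": 0.2},
  {"xyz": [0, 0, 0], "rotation": [0, 0, 0], "gripper": 0.2},
])

```text
time: 22.15
eef_pos: [436.7, -70.6, 23.4]
tool_rot: [0.695, 0.719, -0.001, -0.001]
ft_force: [0.6, -0.2, 0.3]
opening: 0.4
grip_force: 0.0
```

Request:
servo_tool([
  {"xyz": [0, 0, 0], "rotation": [0, 0, 0], "gripper": 1},
  {"xyz": [0, 0, 0], "rotation": [0, 0, 0], "gripper": 1},
  {"xyz": [0, 0, 0], "rotation": [0, 0, 0], "gripper": 1},
  {"xyz": [0, 0, 0], "rotation": [0, 0, 0], "gripper": 1},
  {"xyz": [0, 0, -0.05], "rotation": [0, 0, 0], "gripper": 1},
  {"xyz": [0, 0, -0.15], "rotation": [0, 0, 0], "gripper": 1},
  {"xyz": [0, 0, -0.18], "rotation": [0, 0, 0], "gripper": 1},
  {"xyz": [0, 0, -0.18], "rotation": [0, 0, 0], "gripper": 1},
], squeeze=35)

```text
time: 22.95
eef_pos: [436.9, -70.2, 166.0]
tool_rot: [0.695, 0.719, -0.0, -0.0]
ft_force: [0.4, -0.5, -0.6]
opening: 0.158
grip_force: 35.0
```

Request:
servo_tool([
  {"xyz": [0, 0, -0.06], "rotation": [0, 0, -0.0237], "gripper": 1},
  {"xyz": [0, 0, -0.06], "rotation": [0, 0, -0.0237], "gripper": 1},
  {"xyz": [0, 0, -0.06], "rotation": [0, 0, -0.0237], "gripper": 1},
  {"xyz": [0, 0, -0.06], "rotation": [0, 0, -0.0237], "gripper": 1},
  {"xyz": [0, 0, -0.06], "rotation": [0, 0, -0.0237], "gripper": 1},
  {"xyz": [0, 0, -0.06], "rotation": [0, 0, -0.0237], "gripper": 1},
  {"xyz": [0, 0, -0.06], "rotation": [0, 0, -0.0237], "gripper": 1},
  {"xyz": [0, 0, -0.06], "rotation": [0, 0, -0.0237], "gripper": 1},
])

```text
time: 23.75
eef_pos: [437.0, -70.2, 285.3]
tool_rot: [0.168, 0.986, 0.0, 0.0]
ft_force: [0.5, -0.5, -0.6]
opening: 0.154
grip_force: 35.0
```

Request:
servo_tool([
  {"xyz": [0, 0, -0.06], "rotation": [0, 0, -0.0237], "gripper": 1},
  {"xyz": [0, 0, -0.06], "rotation": [0, 0, -0.0237], "gripper": 1},
  {"xyz": [0, 0, -0.06], "rotation": [0, 0, -0.0237], "gripper": 1},
  {"xyz": [0, 0, -0.06], "rotation": [0, 0, -0.0237], "gripper": 1},
  {"xyz": [0, 0, 0], "rotation": [0, 0, -0.0237], "gripper": 1},
  {"xyz": [-0.118, 0.095, 0], "rotation": [0, 0, 0], "gripper": 1},
  {"xyz": [-0.118, 0.095, 0], "rotation": [0, 0, 0], "gripper": 1},
  {"xyz": [-0.118, 0.095, 0], "rotation": [0, 0, 0], "gripper": 1},
])

```text
time: 24.55
eef_pos: [491.3, 30.7, 345.0]
tool_rot: [-0.198, 0.98, -0.0, 0.0]
ft_force: [0.6, -1.1, -0.5]
opening: 0.158
grip_force: 35.0
```

Request:
servo_tool([
  {"xyz": [-0.118, 0.095, 0], "rotation": [0, 0, 0], "gripper": 1},
  {"xyz": [-0.118, 0.095, 0], "rotation": [0, 0, 0], "gripper": 1},
  {"xyz": [-0.118, 0.095, 0], "rotation": [0, 0, 0], "gripper": 1},
  {"xyz": [-0.118, 0.095, 0], "rotation": [0, 0, 0], "gripper": 1},
  {"xyz": [-0.118, 0.095, 0], "rotation": [0, 0, 0], "gripper": 1},
  {"xyz": [-0.118, 0.095, 0], "rotation": [0, 0, 0], "gripper": 1},
  {"xyz": [0, 0, 0], "rotation": [0, 0.02, 0], "gripper": 1},
  {"xyz": [0, 0, 0], "rotation": [0, 0.022, 0], "gripper": 1},
])

```text
time: 25.35
eef_pos: [598.1, 230.7, 346.0]
tool_rot: [-0.198, 0.971, -0.027, -0.131]
ft_force: [-0.0, 0.6, -0.3]
opening: 0.157
grip_force: 35.0
```

Request:
servo_tool([
  {"xyz": [0, 0, 0], "rotation": [0, 0.022, 0], "gripper": 1},
  {"xyz": [0, 0, 0], "rotation": [0, 0.022, 0], "gripper": 1},
  {"xyz": [0, 0, 0], "rotation": [0, 0.022, 0], "gripper": 1},
  {"xyz": [0, 0, 0], "rotation": [0, 0.022, 0], "gripper": 1},
  {"xyz": [0, 0, 0], "rotation": [0, 0.022, 0], "gripper": 1},
  {"xyz": [0, 0, 0], "rotation": [0, 0.0147, 0], "gripper": 1},
  {"xyz": [0, 0, 0], "rotation": [0, 0, 0], "gripper": 1},
  {"xyz": [0, 0, 0], "rotation": [0, 0, 0], "gripper": 1},
])

```text
time: 26.15
eef_pos: [598.9, 229.9, 343.9]
tool_rot: [-0.172, 0.849, -0.099, -0.489]
ft_force: [-0.7, 0.1, -0.1]
opening: 0.158
grip_force: 35.0
```

Run:
```python
from perch import *
go([599.2,231.6,232]);print(ctrl.sense()["grip_force"],ctrl.sense()["opening"])
s=cam("side");t=cam("top");w=cam("wrist")
save({"img":np.hstack([cv2.resize(s["img"][60:260,200:440],(400,333)),cv2.resize(t["img"][120:280,190:382],(400,333))])},"c8.png")
for d,n in((s,"side"),(t,"top"),(w,"wrist")):print(n,[(x["position"],x["p"]) for x in ctrl.pinpoint(d,"cup_rim")[:2]],[(x["position"],x["p"]) for x in ctrl.pinpoint(d,"perch1_c")[:5]])
```

```text
pos [598.9 229.9 343.9] axes x [-0.462 -0.195  0.865] z [-0.797 -0.337 -0.501] j [ 0.36  0.88  0.91 -0.05  2.39 -1.62] t 26.1
shift units [-0.389  0.006  0.221] len mm 112.0
34.99443769454956 0.1580153674845201
side [([173.3, 310.8], 0.75), ([312.3, 471.7], 0.38)] [([278.1, 293.9], 0.55)]
top [([210.6, 322.0], 0.21)] [([282.1, 304.2], 0.51)]
wrist [([404.2, 317.4], 0.57)] [([315.7, 285.8], 0.95)]
```

View pics/c8.png

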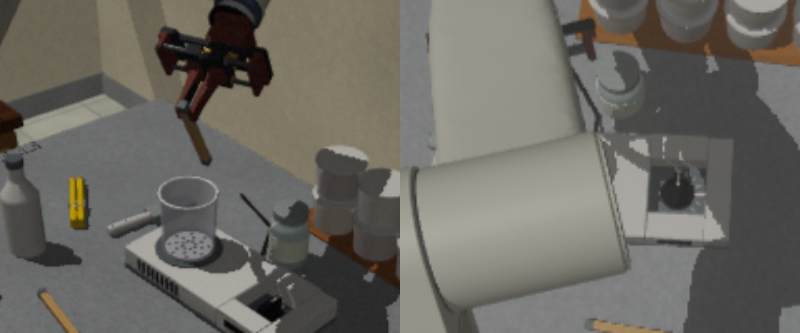

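The perch is held at 60° over the cup, with its lower tip above the cup mouth. I'll lower it and let go.

Request:
servo_tool([
  {"xyz": [-0.097, 0.0015, 0.055], "rotation": [0, 0, 0], "gripper": 1},
  {"xyz": [-0.097, 0.0015, 0.055], "rotation": [0, 0, 0], "gripper": 1},
  {"xyz": [-0.097, 0.0015, 0.055], "rotation": [0, 0, 0], "gripper": 1},
  {"xyz": [-0.097, 0.0015, 0.055], "rotation": [0, 0, 0], "gripper": 1},
  {"xyz": [0, 0, 0], "rotation": [0, 0, 0], "gripper": 1},
  {"xyz": [0, 0, 0], "rotation": [0, 0, 0], "gripper": 1},
  {"xyz": [0, 0, 0], "rotation": [0, 0, 0], "gripper": 1},
  {"xyz": [0, 0, 0], "rotation": [0, 0, 0], "gripper": 1},
])

```text
time: 27.4
eef_pos: [599.8, 231.8, 234.3]
tool_rot: [-0.172, 0.849, -0.099, -0.489]
ft_force: [-1.1, 0.5, -0.3]
opening: 0.154
grip_force: 35.0
```

Request:
servo_tool([
  {"xyz": [0, 0, 0], "rotation": [0, 0, 0], "gripper": 0.3},
  {"xyz": [0, 0, 0], "rotation": [0, 0, 0], "gripper": 0.3},
  {"xyz": [0, 0, 0], "rotation": [0, 0, 0], "gripper": 0.3},
  {"xyz": [0, 0, -0.1], "rotation": [0, 0, 0], "gripper": 0.3},
  {"xyz": [0.1, 0, -0.1], "rotation": [0, 0, 0], "gripper": 0.3},
  {"xyz": [0.14, 0, -0.08], "rotation": [0, 0, 0], "gripper": 0.3},
  {"xyz": [0.14, 0, -0.08], "rotation": [0, 0, 0], "gripper": 0.3},
  {"xyz": [0, 0, 0], "rotation": [0, 0, 0], "gripper": 0.3},
])

```text
time: 28.2
eef_pos: [628.2, 243.8, 366.4]
tool_rot: [-0.172, 0.851, -0.099, -0.486]
ft_force: [0.0, -0.0, 0.4]
opening: 0.347
grip_force: 0.0
```

```bash
cat > chk.py <<'E'
from perch import *
def chk():
    s=cam("side");h=cv2.cvtColor(s["img"],cv2.COLOR_RGB2HSV)
    cup=[[619.5,263,53],[619.5,263,163]]
    print("cup floor/rim px",[px(s,c).round() for c in cup])
    for mid,a,b,ar,w in wood(s,25):
        if 100<mid[0]<240 and 260<mid[1]<360: print("cup perch px",mid.round(),a.round(),b.round(),ar,"w",round(w,1))
        A=at(s,a,7);B=at(s,b,7);L=np.hypot(*(A-B)[:2]);c=((A+B)/2).round()
        if 100<L<165 and c[0]<620: print("table",c,L.round(),np.degrees(np.arctan2(*(B-A)[[1,0]])).round(1)%180)
    return s
E
python3 -c "
from chk import *
go([599,232,345]);chk()"
```

```text
pos [628.2 243.8 366.4] axes x [-0.468 -0.197  0.861] z [-0.793 -0.335 -0.508] j [ 0.37  0.93  0.77 -0.05  2.48 -1.63] t 28.2
shift units [-0.01   0.002  0.152] len mm 38.0
cup floor/rim px [array([208., 313.]), array([176., 313.])]
table [372. 298.   7.] 136.0 83.2
table [423. 118.   7.] 112.0 88.8
table [ 523. -346.    7.] 164.0 96.3
```

Request:
servo_tool([
  {"xyz": [0, 0, 0], "rotation": [0, -0.021, 0], "gripper": 0.1},
  {"xyz": [0, 0, 0], "rotation": [0, -0.021, 0], "gripper": 0.1},
  {"xyz": [0, 0, 0], "rotation": [0, -0.021, 0], "gripper": 0.1},
  {"xyz": [0, 0, 0], "rotation": [0, -0.021, 0], "gripper": 0.1},
  {"xyz": [0, 0, 0], "rotation": [0, -0.021, 0], "gripper": 0.1},
  {"xyz": [0, 0, 0], "rotation": [0, -0.021, 0], "gripper": 0.1},
  {"xyz": [0, 0, 0], "rotation": [0, -0.021, 0], "gripper": 0.1},
  {"xyz": [0, 0, 0], "rotation": [0, -0.0197, 0], "gripper": 0.1},
])

```text
time: 29.05
eef_pos: [626.8, 243.3, 359.1]
tool_rot: [-0.199, 0.98, 0.0, 0.002]
ft_force: [-0.6, -0.4, 0.2]
opening: 0.447
grip_force: 0.0
```

Request:
servo_tool([
  {"xyz": [0, 0, 0], "rotation": [0, 0, 0.0203], "gripper": 0.1},
  {"xyz": [0, 0, 0], "rotation": [0, 0, 0.0203], "gripper": 0.1},
  {"xyz": [0, 0, 0], "rotation": [0, 0, 0.0203], "gripper": 0.1},
  {"xyz": [0.034, -0.153, 0.06], "rotation": [0, 0, 0], "gripper": 0.1},
  {"xyz": [0.034, -0.153, 0.06], "rotation": [0, 0, 0], "gripper": 0.1},
  {"xyz": [0.034, -0.153, 0.06], "rotation": [0, 0, 0], "gripper": 0.1},
  {"xyz": [0.034, -0.153, 0.06], "rotation": [0, 0, 0], "gripper": 0.1},
  {"xyz": [0.034, -0.153, 0.06], "rotation": [0, 0, 0], "gripper": 0.1},
])

```text
time: 29.85
eef_pos: [586.7, 50.0, 282.8]
tool_rot: [-0.009, 1.0, -0.0, -0.001]
ft_force: [0.8, -0.4, -0.2]
opening: 0.45
grip_force: 0.0
```

Request:
servo_tool([
  {"xyz": [0.034, -0.153, 0.06], "rotation": [0, 0, 0], "gripper": 0.1},
  {"xyz": [0.034, -0.153, 0.06], "rotation": [0, 0, 0], "gripper": 0.1},
  {"xyz": [0.034, -0.153, 0.06], "rotation": [0, 0, 0], "gripper": 0.1},
  {"xyz": [0.034, -0.153, 0.06], "rotation": [0, 0, 0], "gripper": 0.1},
  {"xyz": [0.034, -0.153, 0.06], "rotation": [0, 0, 0], "gripper": 0.1},
  {"xyz": [0, 0, 0], "rotation": [0, 0, 0], "gripper": 0.1},
  {"xyz": [0, 0, 0], "rotation": [0, 0, 0], "gripper": 0.1},
  {"xyz": [0, 0, 0], "rotation": [0, 0, 0], "gripper": 0.1},
])

```text
time: 30.65
eef_pos: [548.9, -139.7, 209.5]
tool_rot: [-0.009, 1.0, 0.0, -0.0]
ft_force: [-0.4, -0.5, -0.1]
opening: 0.454
grip_force: 0.0
```

```bash
python3 -c "
from chk import *
s=chk()
t=cam('top')
for m in wood(t,25):
  if abs(m[0]-[198,256]).max()<45: print('top',[np.round(q) for q in m[:3]],m[3],m[4])
print('rim px top',px(t,[619.5,263,163]),px(t,[619.5,263,53]))
save({'img':np.hstack([cv2.resize(s['img'][130:250,250:370],(400,400)),cv2.resize(t['img'][150:250,210:310],(400,400))])},'c9.png')
from pw import run
run(np.array([577,-138,0]),181)"
```

```text
cup floor/rim px [array([208., 313.]), array([176., 313.])]
table [371. 298.   7.] 136.0 83.0
table [422. 107.   7.] 135.0 88.5
table [ 536. -158.    7.] 135.0 0.9000000000000057
rim px top [193.6664202 255.3233624] [205.41712865 260.22827584]
seen px [ 76. 582.] c [417.7  85.    7. ] L 103.0 ang 88.2
seen px [194. 295.] c [ 529.8 -162.6    7. ] L 136.0 ang 1.0
seen px [169. 156.] c [ 503.8 -292.2    7. ] L 39.0 ang 42.9
seen px [165.  93.] c [ 502.4 -357.3    7. ] L 96.0 ang 96.3
seen px [182.  96.] c [ 518.3 -356.6    7. ] L 95.0 ang 96.5
seen px [392. 221.] c [ 753.2 -246.     7. ] L 98.0 ang 171.9
seen px [391. 416.] c [748.7 -25.7   7. ] L 98.0 ang 10.6
seen px [461. 381.] c [848.8 -83.7   7. ] L 484.0 ang 92.3
pos [ 549.3 -139.4  210.1] axes x [-1.    -0.019 -0.001] z [ 0.001 -0.    -1.   ] j [-0.27  0.38  1.79  0.    0.97 -1.86] t 30.8
shift units [ 0.32  -0.091  0.748] len mm 205.0
xang -178.9 yaw about tool z: deg 0.1 units 0.0002
shift after yaw [ 0.32  -0.091  0.748]
```

View pics/c9.png

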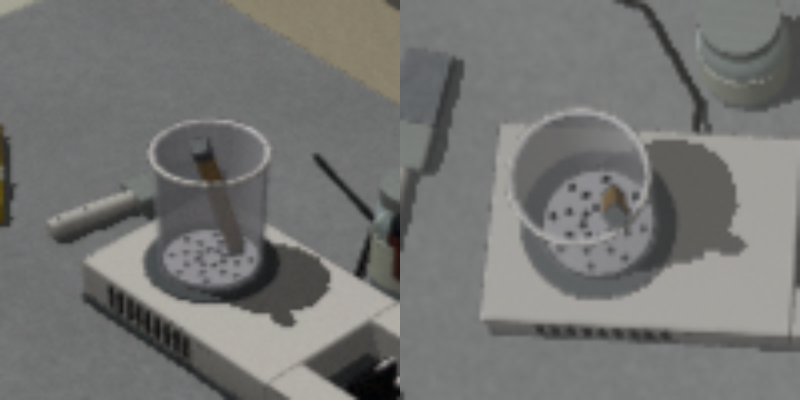

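The first perch stands in the cup, leaning slightly. The perch along x was knocked to (530,-163), and I use the new position.

Request:
servo_tool([
  {"xyz": [0.16, -0.045, 0.05], "rotation": [0, 0, 0], "gripper": 0.1},
  {"xyz": [0.16, -0.046, 0.07], "rotation": [0, 0, 0], "gripper": 0.1},
  {"xyz": [0, 0, 0.18], "rotation": [0, 0, 0], "gripper": 0.1},
  {"xyz": [0, 0, 0.18], "rotation": [0, 0, 0], "gripper": 0.2},
  {"xyz": [0, 0, 0.16], "rotation": [0, 0, 0], "gripper": 0.2},
  {"xyz": [0, 0, 0.08], "rotation": [0, 0, 0], "gripper": 0.2},
  {"xyz": [0, 0, 0.023], "rotation": [0, 0, 0], "gripper": 0.2},
  {"xyz": [0, 0, 0], "rotation": [0, 0, 0], "gripper": 0.2},
])

```text
time: 31.6
eef_pos: [469.3, -163.9, 23.8]
tool_rot: [-0.009, 1.0, 0.0, -0.001]
ft_force: [1.3, 0.6, -0.1]
opening: 0.398
grip_force: 0.0
```

Request:
servo_tool([
  {"xyz": [0, 0, 0], "rotation": [0, 0, 0], "gripper": 1},
  {"xyz": [0, 0, 0], "rotation": [0, 0, 0], "gripper": 1},
  {"xyz": [0, 0, 0], "rotation": [0, 0, 0], "gripper": 1},
  {"xyz": [0, 0, 0], "rotation": [0, 0, 0], "gripper": 1},
  {"xyz": [0, 0, -0.05], "rotation": [0, 0, 0], "gripper": 1},
  {"xyz": [0, 0, -0.15], "rotation": [0, 0, 0], "gripper": 1},
  {"xyz": [0, 0, -0.18], "rotation": [0, 0, 0], "gripper": 1},
  {"xyz": [0, 0, -0.18], "rotation": [0, 0, 0], "gripper": 1},
])

```text
time: 32.4
eef_pos: [468.6, -164.4, 165.9]
tool_rot: [-0.009, 1.0, 0.0, -0.0]
ft_force: [0.8, 0.1, -0.9]
opening: 0.152
grip_force: 35.0
```

```bash
python3 -c "
from h import *
go([593.7,244.5,345],-157)"
```

```text
pos [ 468.6 -164.4  165.9] axes x [-1.    -0.017  0.001] z [-0.001  0.    -1.   ] j [-0.36  0.35  1.97 -0.    0.82 -1.95] t 32.4
shift units [-0.528  1.627 -0.716] len mm 464.0
xang -179.0 yaw about tool z: deg -22.0 units -0.0612
shift after yaw [-1.099  1.31  -0.717]
```

Request:
servo_tool([
  {"xyz": [0, 0, -0.18], "rotation": [0, 0, -0.0204], "gripper": 1},
  {"xyz": [0, 0, -0.18], "rotation": [0, 0, -0.0204], "gripper": 1},
  {"xyz": [0, 0, -0.18], "rotation": [0, 0, -0.0204], "gripper": 1},
  {"xyz": [-0.1, 0.119, -0.016], "rotation": [0, 0, 0], "gripper": 1},
  {"xyz": [-0.1, 0.119, -0.016], "rotation": [0, 0, 0], "gripper": 1},
  {"xyz": [-0.1, 0.119, -0.016], "rotation": [0, 0, 0], "gripper": 1},
  {"xyz": [-0.1, 0.119, -0.016], "rotation": [0, 0, 0], "gripper": 1},
  {"xyz": [-0.1, 0.119, -0.016], "rotation": [0, 0, 0], "gripper": 1},
])

```text
time: 33.2
eef_pos: [525.8, 22.6, 320.1]
tool_rot: [-0.199, 0.98, -0.0, 0.0]
ft_force: [-0.2, -0.4, -0.3]
opening: 0.155
grip_force: 35.0
```

Request:
servo_tool([
  {"xyz": [-0.1, 0.119, -0.016], "rotation": [0, 0, 0], "gripper": 1},
  {"xyz": [-0.1, 0.119, -0.016], "rotation": [0, 0, 0], "gripper": 1},
  {"xyz": [-0.1, 0.119, -0.016], "rotation": [0, 0, 0], "gripper": 1},
  {"xyz": [-0.1, 0.119, -0.016], "rotation": [0, 0, 0], "gripper": 1},
  {"xyz": [-0.1, 0.119, -0.016], "rotation": [0, 0, 0], "gripper": 1},
  {"xyz": [-0.1, 0.119, -0.016], "rotation": [0, 0, 0], "gripper": 1},
  {"xyz": [0, 0, 0], "rotation": [0, 0, 0], "gripper": 1},
  {"xyz": [0, 0, 0], "rotation": [0, 0.0207, 0], "gripper": 1},
])

```text
time: 34.0
eef_pos: [591.9, 243.9, 344.2]
tool_rot: [-0.2, 0.978, -0.013, -0.065]
ft_force: [-0.7, -0.3, 0.7]
opening: 0.155
grip_force: 35.0
```

Request:
servo_tool([
  {"xyz": [0, 0, 0], "rotation": [0, 0.0208, 0], "gripper": 1},
  {"xyz": [0, 0, 0], "rotation": [0, 0.0208, 0], "gripper": 1},
  {"xyz": [0, 0, 0], "rotation": [0, 0.0208, 0], "gripper": 1},
  {"xyz": [0, 0, 0], "rotation": [0, 0.0208, 0], "gripper": 1},
  {"xyz": [0, 0, 0], "rotation": [0, 0.0208, 0], "gripper": 1},
  {"xyz": [0, 0, 0], "rotation": [0, 0.0208, 0], "gripper": 1},
  {"xyz": [0, 0, 0], "rotation": [0, 0.0208, 0], "gripper": 1},
  {"xyz": [0, 0, 0], "rotation": [0, 0, 0], "gripper": 1},
])

```text
time: 34.8
eef_pos: [594.2, 243.3, 338.7]
tool_rot: [-0.172, 0.847, -0.1, -0.493]
ft_force: [0.2, -0.4, -2.0]
opening: 0.153
grip_force: 35.0
```

```bash
python3 -c "
from h import *
go([593.7,244.5,234]);print(ctrl.sense()['opening'])"
```

```text
pos [594.2 243.3 338.7] axes x [-0.455 -0.193  0.869] z [-0.8   -0.339 -0.494] j [ 0.38  0.89  0.91 -0.03  2.39 -1.6 ] t 34.8
shift units [-0.364  0.005  0.207] len mm 105.0
0.15274542035979424
```

Request:
servo_tool([
  {"xyz": [-0.094, 0.001, 0.053], "rotation": [0, 0, 0], "gripper": 1},
  {"xyz": [-0.094, 0.001, 0.053], "rotation": [0, 0, 0], "gripper": 1},
  {"xyz": [-0.094, 0.001, 0.053], "rotation": [0, 0, 0], "gripper": 1},
  {"xyz": [-0.094, 0.001, 0.053], "rotation": [0, 0, 0], "gripper": 1},
  {"xyz": [0, 0, 0], "rotation": [0, 0, 0], "gripper": 1},
  {"xyz": [0, 0, 0], "rotation": [0, 0, 0], "gripper": 1},
  {"xyz": [0, 0, 0], "rotation": [0, 0, 0], "gripper": 1},
  {"xyz": [0, 0, 0], "rotation": [0, 0, 0], "gripper": 1},
])

```text
time: 35.6
eef_pos: [595.8, 245.7, 237.2]
tool_rot: [-0.173, 0.85, -0.099, -0.487]
ft_force: [0.4, -0.2, 0.5]
opening: 0.159
grip_force: 35.0
```

Request:
servo_tool([
  {"xyz": [0, 0, 0], "rotation": [0, 0, 0], "gripper": 0.3},
  {"xyz": [0, 0, 0], "rotation": [0, 0, 0], "gripper": 0.3},
  {"xyz": [0, 0, 0], "rotation": [0, 0, 0], "gripper": 0.3},
  {"xyz": [0, 0, -0.1], "rotation": [0, 0, 0], "gripper": 0.3},
  {"xyz": [0.1, 0, -0.1], "rotation": [0, 0, 0], "gripper": 0.3},
  {"xyz": [0.14, 0, -0.08], "rotation": [0, 0, 0], "gripper": 0.3},
  {"xyz": [0.14, 0, -0.08], "rotation": [0, 0, 0], "gripper": 0.3},
  {"xyz": [0, 0, 0], "rotation": [0, 0, 0], "gripper": 0.3},
])

```text
time: 36.4
eef_pos: [624.0, 257.8, 368.9]
tool_rot: [-0.173, 0.852, -0.099, -0.485]
ft_force: [-0.8, -0.9, 0.3]
opening: 0.354
grip_force: 0.0
```

Request:
servo_tool([
  {"xyz": [0, 0, 0], "rotation": [0, -0.0208, 0], "gripper": 0.1},
  {"xyz": [0, 0, 0], "rotation": [0, -0.0208, 0], "gripper": 0.1},
  {"xyz": [0, 0, 0], "rotation": [0, -0.0208, 0], "gripper": 0.1},
  {"xyz": [0, 0, 0], "rotation": [0, -0.0208, 0], "gripper": 0.1},
  {"xyz": [0, 0, 0], "rotation": [0, -0.0208, 0], "gripper": 0.1},
  {"xyz": [0, 0, 0], "rotation": [0, -0.0208, 0], "gripper": 0.1},
  {"xyz": [0, 0, 0], "rotation": [0, -0.0208, 0], "gripper": 0.1},
  {"xyz": [0, 0, 0], "rotation": [0, -0.0207, 0], "gripper": 0.1},
])

```text
time: 37.2
eef_pos: [623.0, 257.4, 362.8]
tool_rot: [-0.2, 0.98, 0.001, 0.003]
ft_force: [0.7, -0.7, 0.2]
opening: 0.454
grip_force: 0.0
```

```bash
python3 -c "
from h import *
go([418,115,210],88)"
```

```text
pos [623.  257.4 362.8] axes x [-0.92  -0.391 -0.006] z [ 0.006  0.002 -1.   ] j [ 0.37  0.39  1.4   0.    1.34 -1.6 ] t 37.2
shift units [ 0.981 -0.204  0.605] len mm 293.0
xang -157.0 yaw about tool z: deg 115.0 units 0.3195
shift after yaw [-0.594 -0.8    0.615]
```

Request:
servo_tool([
  {"xyz": [0, 0, 0], "rotation": [0, 0, 0.0228], "gripper": 0.1},
  {"xyz": [0, 0, 0], "rotation": [0, 0, 0.0228], "gripper": 0.1},
  {"xyz": [0, 0, 0], "rotation": [0, 0, 0.0228], "gripper": 0.1},
  {"xyz": [0, 0, 0], "rotation": [0, 0, 0.0228], "gripper": 0.1},
  {"xyz": [0, 0, 0], "rotation": [0, 0, 0.0228], "gripper": 0.1},
  {"xyz": [0, 0, 0], "rotation": [0, 0, 0.0228], "gripper": 0.1},
  {"xyz": [0, 0, 0], "rotation": [0, 0, 0.0228], "gripper": 0.1},
  {"xyz": [0, 0, 0], "rotation": [0, 0, 0.0228], "gripper": 0.1},
])

```text
time: 38.0
eef_pos: [622.7, 257.3, 361.8]
tool_rot: [0.366, 0.93, -0.0, -0.0]
ft_force: [-0.8, 0.0, -0.2]
opening: 0.448
grip_force: 0.0
```

Request:
servo_tool([
  {"xyz": [0, 0, 0], "rotation": [0, 0, 0.0228], "gripper": 0.1},
  {"xyz": [0, 0, 0], "rotation": [0, 0, 0.0228], "gripper": 0.1},
  {"xyz": [0, 0, 0], "rotation": [0, 0, 0.0228], "gripper": 0.1},
  {"xyz": [0, 0, 0], "rotation": [0, 0, 0.0228], "gripper": 0.1},
  {"xyz": [0, 0, 0], "rotation": [0, 0, 0.0228], "gripper": 0.1},
  {"xyz": [0, 0, 0], "rotation": [0, 0, 0.0228], "gripper": 0.1},
  {"xyz": [-0.074, -0.1, 0.05], "rotation": [0, 0, 0], "gripper": 0.1},
  {"xyz": [-0.074, -0.1, 0.05], "rotation": [0, 0, 0], "gripper": 0.1},
])

```text
time: 38.8
eef_pos: [571.2, 221.8, 336.4]
tool_rot: [0.719, 0.695, -0.0, -0.0]
ft_force: [-0.8, -0.0, 0.5]
opening: 0.454
grip_force: 0.0
```

Request:
servo_tool([
  {"xyz": [-0.074, -0.1, 0.08], "rotation": [0, 0, 0], "gripper": 0.1},
  {"xyz": [-0.074, -0.1, 0.08], "rotation": [0, 0, 0], "gripper": 0.1},
  {"xyz": [-0.074, -0.1, 0.08], "rotation": [0, 0, 0], "gripper": 0.1},
  {"xyz": [-0.074, -0.1, 0.09], "rotation": [0, 0, 0], "gripper": 0.1},
  {"xyz": [-0.074, -0.1, 0.09], "rotation": [0, 0, 0], "gripper": 0.1},
  {"xyz": [-0.074, -0.1, 0.09], "rotation": [0, 0, 0], "gripper": 0.1},
  {"xyz": [0, 0, 0], "rotation": [0, 0, 0], "gripper": 0.1},
  {"xyz": [0, 0, 0], "rotation": [0, 0, 0], "gripper": 0.1},
])

```text
time: 39.6
eef_pos: [418.0, 115.9, 209.8]
tool_rot: [0.719, 0.695, -0.0, -0.0]
ft_force: [0.7, 0.1, 0.2]
opening: 0.454
grip_force: 0.0
```

```bash
python3 -c "
from chk import *
s=chk()
for r in ctrl.masks_of(s,'perch1_c')[:6]: print(np.round(r['position']),round(float(r['p']),2),r['pixels'].sum())
save({'img':s['img'][130:250,250:370]},'s10.png')
from pw import run
run(np.array([418.7,100,0]),88)"
```

```text
cup floor/rim px [array([208., 313.]), array([176., 313.])]
table [600. 609.   7.] 109.0 55.7
table [372. 298.   7.] 136.0 83.3
table [423. 107.   7.] 134.0 88.8
table [ 523. -347.    7.] 164.0 96.0
[278. 292.] 0.7 413
seen px [ 51. 247.] c [364.1 262.6   7. ] L 81.0 ang 83.2
seen px [234. 317.] c [418.9  97.8   7. ] L 135.0 ang 88.1
seen px [392. 221.] c [303.8 -81.7   7. ] L 97.0 ang 79.2
seen px [392. 415.] c [523.9 -89.1   7. ] L 99.0 ang 97.1
seen px [461. 380.] c [ 461.9 -185.9    7. ] L 484.0 ang 179.1
pos [419.8 116.7 210.7] axes x [0.033 0.999 0.001] z [ 0.002  0.001 -1.   ] j [0.24 0.19 2.06 0.   0.88 0.28] t 39.8
shift units [ 0.164 -0.003  0.751] len mm 192.0
xang 88.1 yaw about tool z: deg 0.0 units 0.0
shift after yaw [ 0.164 -0.003  0.751]
```

Request:
servo_tool([
  {"xyz": [0.082, -0.002, 0.06], "rotation": [0, 0, 0], "gripper": 0.1},
  {"xyz": [0.082, -0.002, 0.08], "rotation": [0, 0, 0], "gripper": 0.1},
  {"xyz": [0, 0, 0.18], "rotation": [0, 0, 0], "gripper": 0.1},
  {"xyz": [0, 0, 0.18], "rotation": [0, 0, 0], "gripper": 0.2},
  {"xyz": [0, 0, 0.15], "rotation": [0, 0, 0], "gripper": 0.2},
  {"xyz": [0, 0, 0.07], "rotation": [0, 0, 0], "gripper": 0.2},
  {"xyz": [0, 0, 0.022], "rotation": [0, 0, 0], "gripper": 0.2},
  {"xyz": [0, 0, 0], "rotation": [0, 0, 0], "gripper": 0.2},
])

```text
time: 40.55
eef_pos: [419.2, 157.5, 24.1]
tool_rot: [0.719, 0.695, -0.0, -0.0]
ft_force: [-0.6, 0.1, -0.2]
opening: 0.4
grip_force: 0.0
```

Request:
servo_tool([
  {"xyz": [0, 0, 0], "rotation": [0, 0, 0], "gripper": 1},
  {"xyz": [0, 0, 0], "rotation": [0, 0, 0], "gripper": 1},
  {"xyz": [0, 0, 0], "rotation": [0, 0, 0], "gripper": 1},
  {"xyz": [0, 0, 0], "rotation": [0, 0, 0], "gripper": 1},
  {"xyz": [0, 0, -0.05], "rotation": [0, 0, 0], "gripper": 1},
  {"xyz": [0, 0, -0.15], "rotation": [0, 0, 0], "gripper": 1},
  {"xyz": [0, 0, -0.18], "rotation": [0, 0, 0], "gripper": 1},
  {"xyz": [0, 0, -0.18], "rotation": [0, 0, 0], "gripper": 1},
])

```text
time: 41.35
eef_pos: [417.9, 156.8, 166.5]
tool_rot: [0.719, 0.695, -0.0, -0.0]
ft_force: [1.8, 0.0, -1.6]
opening: 0.155
grip_force: 35.0
```

```bash
python3 -c "
from h import *
go([588.3,257.3,345],-157)
d=cv2.imread('pics/s10.png');h=cv2.cvtColor(d,cv2.COLOR_BGR2HSV)
for r in range(20,90,2): print(''.join('#' if (5<h[r,c,0]<25 and h[r,c,1]>70) else ('o' if h[r,c,2]<75 else '.') for c in range(35,90)))
"
```

```text
pos [417.9 156.8 166.5] axes x [ 0.033  0.999 -0.   ] z [-0.001 -0.    -1.   ] j [0.33 0.29 2.07 0.   0.78 0.37] t 41.4
shift units [ 0.424  0.668 -0.715] len mm 266.0
xang 88.1 yaw about tool z: deg -114.9 units -0.3192
shift after yaw [-0.785  0.103 -0.714]
oooooooooooooo.........................................
ooooooooooooo..........................................
oooooooooooooo.........................................
oooooooooooooo.........................................
oooooooooooooo.........................................
oooooooooooooo......ooo................................
oooooooooooooooooooooooooo.............................
ooooooooooo..ooooooooooooooo...........................
ooooooooooooooooooooooooooooooo........................
#ooo#ooooooooooooooooooooooooooooo.....................
ooooooo#oooooooooooooooooo#oooooooooo..................
oo##o#o#o##.....oooooooooooooooooooooo.................
o#oo##oo###ooooooooooooooooooooooooooo.................
oo#ooo##o##ooooooooooooooooooooooo#ooo.................
oooooo#ooooooooooooooooooo#o##oo##oooo.................

[... 419 characters left out ...]
oooo.ooo....................
ooo.oo#oooooo#o.........oooooooo.ooo...................
....ooooooooooo..........oooooooooooo..................
....oooooooo#o............o..ooooooooo.................
.....oooooooooo.............oooo..oooo.....ooo.........
.....oooo#oo#o....................oooo.....oooooooo....
.....ooo#oooo..............................oooooooooooo
.....oooo#oooo.............................oooooooooooo
.....oooooo#o.............................ooooooooooooo
.....ooooooooo...........................oooooooooooooo
.....ooooooo#o.o......................ooooooooooooooooo
.....oooooooooo.o....oooo.......o.ooooooooooooooooooooo
oo.....ooo###....o.....o.oooooooooooooooooooooooooooooo
```

Request:
servo_tool([
  {"xyz": [0, 0, -0.05], "rotation": [0, 0, -0.0228], "gripper": 1},
  {"xyz": [0, 0, -0.05], "rotation": [0, 0, -0.0228], "gripper": 1},
  {"xyz": [0, 0, -0.05], "rotation": [0, 0, -0.0228], "gripper": 1},
  {"xyz": [0, 0, -0.05], "rotation": [0, 0, -0.0228], "gripper": 1},
  {"xyz": [0, 0, -0.05], "rotation": [0, 0, -0.0228], "gripper": 1},
  {"xyz": [0, 0, -0.05], "rotation": [0, 0, -0.0228], "gripper": 1},
  {"xyz": [0, 0, -0.05], "rotation": [0, 0, -0.0228], "gripper": 1},
  {"xyz": [0, 0, -0.05], "rotation": [0, 0, -0.0228], "gripper": 1},
])

```text
time: 42.15
eef_pos: [418.0, 156.9, 265.7]
tool_rot: [0.224, 0.975, 0.0, 0.0]
ft_force: [-0.4, -0.1, -0.1]
opening: 0.152
grip_force: 35.0
```

Request:
servo_tool([
  {"xyz": [0, 0, -0.05], "rotation": [0, 0, -0.0228], "gripper": 1},
  {"xyz": [0, 0, -0.05], "rotation": [0, 0, -0.0228], "gripper": 1},
  {"xyz": [0, 0, -0.05], "rotation": [0, 0, -0.0228], "gripper": 1},
  {"xyz": [0, 0, -0.05], "rotation": [0, 0, -0.0228], "gripper": 1},
  {"xyz": [0, 0, -0.05], "rotation": [0, 0, -0.0228], "gripper": 1},
  {"xyz": [0, 0, -0.05], "rotation": [0, 0, -0.0228], "gripper": 1},
  {"xyz": [-0.13, 0.017, 0], "rotation": [0, 0, 0], "gripper": 1},
  {"xyz": [-0.13, 0.017, 0], "rotation": [0, 0, 0], "gripper": 1},
])

```text
time: 42.95
eef_pos: [475.1, 190.4, 341.2]
tool_rot: [-0.199, 0.98, 0.0, 0.001]
ft_force: [0.1, -1.1, -0.3]
opening: 0.156
grip_force: 35.0
```

```bash
python3 -c "
from h import *
go([588.3,257.3,345],-157)
for n in ('wrist','side'):
  w=cam(n);save(w,'x11%s.png'%n);h=cv2.cvtColor(w['img'],cv2.COLOR_RGB2HSV)
  c=px(w,[619.5,263,163]);print(n,c)
  k=3 if n=='wrist' else 1;R0=40
  r0,c0=int(c[0]),int(c[1])
  if n=='wrist':
    for r in range(r0-100,min(r0+100,340),5): print(''.join('#' if (5<h[r,q,0]<25 and h[r,q,1]>70) else ('o' if h[r,q,2]<75 else '.') for q in range(c0-110,c0+110,3)))
  else:
    for r in range(r0-30,r0+45,2): print(''.join('#' if (5<h[r,q,0]<25 and h[r,q,1]>70) else ('o' if h[r,q,2]<75 else '.') for q in range(c0-30,c0+30)))
"
```

```text
pos [475.1 190.4 341.2] axes x [-0.92  -0.391 -0.002] z [ 0.002  0.001 -1.   ] j [ 0.36  0.15  1.78 -0.    1.22 -1.61] t 43.0
shift units [-0.521  0.069 -0.014] len mm 132.0
xang -157.0 yaw about tool z: deg 0.0 units 0.0
shift after yaw [-0.521  0.07  -0.014]
wrist [377.11881314 329.00969451]
............................o.........o..............o....................
........................oo..o.........o..oo...............................
.......................oooooo...........ooooo.............................
......................o.....o..........oooooo.............................
...........................oo##########ooooooo............................
...........................oo##########ooooooo............................
...........................oo##########o.ooooo............................
...........................oo#########.oo...ooo...........................
...........................oo#########.oo......#..........................
............................o#########.oo.......o.........................
............................o#########.oo..............
[... 1820 characters left out ...]
ooooooooo....................
.............................oooooooooooo...................
..................o............oooo..oooo.....ooo...........
..............o......................oooo.....oooooooo......
..............o...............................oooooooooooooo
............ooo...............................oooooooooooooo
............oo...............................ooooooooooooooo
..............o.............................oooooooooooooooo
..............oooo......................oooooooooooooooooooo
oo.................ooo.ooooooo...o.ooooooooooooooooooooooooo
ooooo...............oooooo.ooooooooooooooooooooooooooooooooo
ooooo.oo.................ooooooooooooooooooooooooooooooooooo
```

```bash
python3 -c "
from h import *
w=cv2.imread('pics/x11side.png').astype(int);b,g,r=w[...,0],w[...,1],w[...,2]
q=(r-b)*100//(r+1)
for R0 in range(150,216): print(R0,''.join('#' if q[R0,c]>30 else ('+' if q[R0,c]>18 else ('o' if r[R0,c]<60 else '.')) for c in range(283,345)))
"
```

```text
150 +#########....................................................
151 oo#######.....................................................
152 oo######......................................................
153 oo#####.......................................................
154 oo###o........................................................
155 oo.o+.........................................................
156 oo............................................................
157 o.............................................................
158 ..............................................................
159 ..............................................................
160 ..............................................................
161 ..............................................................
162 ..............................................................
163 ..............................................................
164 ..............................................................
165 ..............................................................
166 ........................
[... 2621 characters left out ...]
.....oo......ooooo............
206 ..............................................ooooo...........
207 ..............................................ooooo...........
208 .............................................oooooo...........
209 .............................................oooooo...........
210 .............................................oooooo...........
211 ............................................ooooooo...........
212 ...........................................ooooooo............
213 ...........................................ooooooo............
214 .........................................oooooooo.............
215 .......................................ooooooooo..............
```

Numerically, two perch tops show side by side in the cup at about (178,302) and (178,314), both standing. Placing the third.

Request:
servo_tool([
  {"xyz": [-0.13, 0.017, -0.004], "rotation": [0, 0, 0], "gripper": 1},
  {"xyz": [-0.13, 0.017, -0.005], "rotation": [0, 0, 0], "gripper": 1},
  {"xyz": [-0.13, 0.018, -0.005], "rotation": [0, 0, 0], "gripper": 1},
  {"xyz": [-0.131, 0.017, 0], "rotation": [0, 0, 0], "gripper": 1},
  {"xyz": [0, 0, 0], "rotation": [0, 0.0208, 0], "gripper": 1},
  {"xyz": [0, 0, 0], "rotation": [0, 0.0208, 0], "gripper": 1},
  {"xyz": [0, 0, 0], "rotation": [0, 0.0208, 0], "gripper": 1},
  {"xyz": [0, 0, 0], "rotation": [0, 0.0208, 0], "gripper": 1},
])

```text
time: 43.85
eef_pos: [587.5, 256.7, 344.6]
tool_rot: [-0.193, 0.946, -0.052, -0.255]
ft_force: [-0.1, -0.2, -0.3]
opening: 0.156
grip_force: 35.0
```

Request:
servo_tool([
  {"xyz": [0, 0, 0], "rotation": [0, 0.0208, 0], "gripper": 1},
  {"xyz": [0, 0, 0], "rotation": [0, 0.0208, 0], "gripper": 1},
  {"xyz": [0, 0, 0], "rotation": [0, 0.0208, 0], "gripper": 1},
  {"xyz": [0, 0, 0], "rotation": [0, 0.0208, 0], "gripper": 1},
  {"xyz": [0, 0, 0], "rotation": [0, 0, 0], "gripper": 1},
  {"xyz": [0, 0, 0], "rotation": [0, 0, 0], "gripper": 1},
  {"xyz": [0, 0, 0], "rotation": [0, 0, 0], "gripper": 1},
  {"xyz": [0, 0, 0], "rotation": [0, 0, 0], "gripper": 1},
])

```text
time: 44.65
eef_pos: [588.1, 257.0, 345.3]
tool_rot: [-0.173, 0.85, -0.099, -0.487]
ft_force: [0.1, 0.1, -1.2]
opening: 0.156
grip_force: 35.0
```

```bash
python3 -c "
from h import *
go([588.3,257.3,234]);print(ctrl.sense()['opening'])"
```

```text
pos [588.1 257.  345.3] axes x [-0.465 -0.198  0.863] z [-0.794 -0.337 -0.506] j [ 0.4   0.88  0.91 -0.01  2.39 -1.58] t 44.6
shift units [-0.385  0.001  0.224] len mm 111.0
0.15607186628320838
```

Request:
servo_tool([
  {"xyz": [-0.096, 0, 0.056], "rotation": [0, 0, 0], "gripper": 1},
  {"xyz": [-0.096, 0, 0.056], "rotation": [0, 0, 0], "gripper": 1},
  {"xyz": [-0.096, 0, 0.056], "rotation": [0, 0, 0], "gripper": 1},
  {"xyz": [-0.096, 0, 0.056], "rotation": [0, 0, 0], "gripper": 1},
  {"xyz": [0, 0, 0], "rotation": [0, 0, 0], "gripper": 1},
  {"xyz": [0, 0, 0], "rotation": [0, 0, 0], "gripper": 1},
  {"xyz": [0, 0, 0], "rotation": [0, 0, 0], "gripper": 1},
  {"xyz": [0, 0, 0], "rotation": [0, 0, 0], "gripper": 1},
])

```text
time: 45.45
eef_pos: [588.5, 257.2, 233.9]
tool_rot: [-0.173, 0.85, -0.099, -0.488]
ft_force: [-0.4, 0.9, 0.4]
opening: 0.154
grip_force: 35.0
```

Request:
servo_tool([
  {"xyz": [0, 0, 0], "rotation": [0, 0, 0], "gripper": 0.3},
  {"xyz": [0, 0, 0], "rotation": [0, 0, 0], "gripper": 0.3},
  {"xyz": [0, 0, 0], "rotation": [0, 0, 0], "gripper": 0.3},
  {"xyz": [0, 0, -0.1], "rotation": [0, 0, 0], "gripper": 0.3},
  {"xyz": [0.1, 0, -0.1], "rotation": [0, 0, 0], "gripper": 0.3},
  {"xyz": [0.14, 0, -0.08], "rotation": [0, 0, 0], "gripper": 0.3},
  {"xyz": [0.14, 0, -0.08], "rotation": [0, 0, 0], "gripper": 0.3},
  {"xyz": [0, 0, 0], "rotation": [0, 0, 0], "gripper": 0.3},
])

```text
time: 46.25
eef_pos: [616.7, 269.2, 365.6]
tool_rot: [-0.173, 0.851, -0.099, -0.485]
ft_force: [-0.2, 0.2, -0.5]
opening: 0.349
grip_force: 0.0
```

Request:
servo_tool([
  {"xyz": [0, 0, 0], "rotation": [0, -0.0208, 0], "gripper": 0.1},
  {"xyz": [0, 0, 0], "rotation": [0, -0.0208, 0], "gripper": 0.1},
  {"xyz": [0, 0, 0], "rotation": [0, -0.0208, 0], "gripper": 0.1},
  {"xyz": [0, 0, 0], "rotation": [0, -0.0208, 0], "gripper": 0.1},
  {"xyz": [0, 0, 0], "rotation": [0, -0.0208, 0], "gripper": 0.1},
  {"xyz": [0, 0, 0], "rotation": [0, -0.0208, 0], "gripper": 0.1},
  {"xyz": [0, 0, 0], "rotation": [0, -0.0208, 0], "gripper": 0.1},
  {"xyz": [0, 0, 0], "rotation": [0, -0.0207, 0], "gripper": 0.1},
])

```text
time: 47.05
eef_pos: [615.7, 268.8, 359.5]
tool_rot: [-0.2, 0.98, 0.001, 0.003]
ft_force: [-0.2, 0.1, 0.1]
opening: 0.451
grip_force: 0.0
```

```bash
python3 -c "
from h import *
go([370,305,210],83)"
```

```text
pos [615.7 268.8 359.5] axes x [-0.92  -0.391 -0.005] z [ 0.005  0.002 -1.   ] j [ 0.39  0.39  1.41  0.    1.34 -1.58] t 47.0
shift units [0.851 0.517 0.593] len mm 290.0
xang -157.0 yaw about tool z: deg 120.0 units 0.3334
shift after yaw [ 0.027 -0.993  0.598]
```

Request:
servo_tool([
  {"xyz": [0, 0, 0], "rotation": [0, 0, 0.0238], "gripper": 0.1},
  {"xyz": [0, 0, 0], "rotation": [0, 0, 0.0238], "gripper": 0.1},
  {"xyz": [0, 0, 0], "rotation": [0, 0, 0.0238], "gripper": 0.1},
  {"xyz": [0, 0, 0], "rotation": [0, 0, 0.0238], "gripper": 0.1},
  {"xyz": [0, 0, 0], "rotation": [0, 0, 0.0238], "gripper": 0.1},
  {"xyz": [0, 0, 0], "rotation": [0, 0, 0.0238], "gripper": 0.1},
  {"xyz": [0, 0, 0], "rotation": [0, 0, 0.0238], "gripper": 0.1},
  {"xyz": [0, 0, 0], "rotation": [0, 0, 0.0238], "gripper": 0.1},
])

```text
time: 47.85
eef_pos: [615.4, 268.7, 358.5]
tool_rot: [0.39, 0.921, -0.001, -0.001]
ft_force: [1.1, 0.7, 0.2]
opening: 0.447
grip_force: 0.0
```

Request:
servo_tool([
  {"xyz": [0, 0, 0], "rotation": [0, 0, 0.0238], "gripper": 0.1},
  {"xyz": [0, 0, 0], "rotation": [0, 0, 0.0238], "gripper": 0.1},
  {"xyz": [0, 0, 0], "rotation": [0, 0, 0.0238], "gripper": 0.1},
  {"xyz": [0, 0, 0], "rotation": [0, 0, 0.0238], "gripper": 0.1},
  {"xyz": [0, 0, 0], "rotation": [0, 0, 0.0238], "gripper": 0.1},
  {"xyz": [0, 0, 0], "rotation": [0, 0, 0.0238], "gripper": 0.1},
  {"xyz": [0.004, -0.124, 0.05], "rotation": [0, 0, 0], "gripper": 0.1},
  {"xyz": [0.004, -0.124, 0.05], "rotation": [0, 0, 0], "gripper": 0.1},
])

```text
time: 48.65
eef_pos: [553.9, 278.0, 333.3]
tool_rot: [0.749, 0.663, -0.0, -0.0]
ft_force: [-0.4, -0.4, -0.9]
opening: 0.449
grip_force: 0.0
```

Request:
servo_tool([
  {"xyz": [0.004, -0.124, 0.08], "rotation": [0, 0, 0], "gripper": 0.1},
  {"xyz": [0.003, -0.124, 0.08], "rotation": [0, 0, 0], "gripper": 0.1},
  {"xyz": [0.003, -0.124, 0.08], "rotation": [0, 0, 0], "gripper": 0.1},
  {"xyz": [0.003, -0.124, 0.08], "rotation": [0, 0, 0], "gripper": 0.1},
  {"xyz": [0.003, -0.124, 0.08], "rotation": [0, 0, 0], "gripper": 0.1},
  {"xyz": [0.003, -0.124, 0.08], "rotation": [0, 0, 0], "gripper": 0.1},
  {"xyz": [0, 0, 0], "rotation": [0, 0, 0], "gripper": 0.1},
  {"xyz": [0, 0, 0], "rotation": [0, 0, 0], "gripper": 0.1},
])

```text
time: 49.45
eef_pos: [370.0, 305.5, 214.1]
tool_rot: [0.748, 0.664, -0.001, -0.0]
ft_force: [1.7, -0.6, -0.1]
opening: 0.448
grip_force: 0.0
```

```bash
python3 -c "
from pw import *
s=cam('side');save(s,'x12side.png')
w=s['img'].astype(int);r,b=w[...,0],w[...,2]
q=(r-b)*100//(r+1)
for R0 in range(164,222,1): print(R0,''.join('#' if q[R0,c]>30 else ('+' if q[R0,c]>18 else ('o' if r[R0,c]<60 else '.')) for c in range(290,338)))
run(np.array([370,294,0]),83)"
```

```text
164 ................................................
165 ................................................
166 ................................................
167 ................................................
168 ................................................
169 ................................................
170 ................................................
171 ...................o............................
172 ................................................
173 ......................o.........................
174 ...............ooo....oo........................
175 ..............oooo....oo........................
176 .........oo..ooo#+.ooooo........................
177 .........oooooo+##ooooo+........................
178 ..........ooooo###+oooo++.......................
179 ...........##+###########.......................
180 ...........+#############.......................
181 ............##############......................
182 .............#############......................
183 ................##########+.....................
184 ......................++............
[... 1827 characters left out ...]
......ooo.........oooooooo..............
220 ..................ooooooooooooo.................
221 .o..............................................
seen px [ 98. 235.] c [310.7 422.9   7. ] L 32.0 ang 92.5
seen px [231. 317.] c [367.8 287.2   7. ] L 136.0 ang 83.1
seen px [392. 221.] c [236.3 115.2   7. ] L 99.0 ang 74.2
seen px [393. 416.] c [457.5  88.1   7. ] L 99.0 ang 91.7
seen px [461. 380.] c [385.5  -3.7   7. ] L 489.0 ang 174.2
pos [371.6 306.  215. ] axes x [0.121 0.993 0.001] z [ 0.001  0.001 -1.   ] j [ 0.66  0.25  1.97 -0.    0.92  0.79] t 49.5
shift units [ 0.163 -0.007  0.768] len mm 196.0
xang 83.1 yaw about tool z: deg -0.0 units -0.0001
shift after yaw [ 0.163 -0.007  0.768]
```

Three perch tops now stand together in the cup. Taking the last perch.

Request:
servo_tool([
  {"xyz": [0.082, -0.003, 0.07], "rotation": [0, 0, 0], "gripper": 0.1},
  {"xyz": [0.081, -0.003, 0.09], "rotation": [0, 0, 0], "gripper": 0.1},
  {"xyz": [0, 0, 0.18], "rotation": [0, 0, 0], "gripper": 0.1},
  {"xyz": [0, 0, 0.18], "rotation": [0, 0, 0], "gripper": 0.2},
  {"xyz": [0, 0, 0.15], "rotation": [0, 0, 0], "gripper": 0.2},
  {"xyz": [0, 0, 0.07], "rotation": [0, 0, 0], "gripper": 0.2},
  {"xyz": [0, 0, 0.019], "rotation": [0, 0, 0], "gripper": 0.2},
  {"xyz": [0, 0, 0], "rotation": [0, 0, 0], "gripper": 0.2},
])

```text
time: 50.35
eef_pos: [374.6, 346.1, 24.3]
tool_rot: [0.749, 0.663, -0.0, -0.0]
ft_force: [0.1, 0.6, 0.5]
opening: 0.399
grip_force: 0.0
```

Request:
servo_tool([
  {"xyz": [0, 0, 0], "rotation": [0, 0, 0], "gripper": 1},
  {"xyz": [0, 0, 0], "rotation": [0, 0, 0], "gripper": 1},
  {"xyz": [0, 0, 0], "rotation": [0, 0, 0], "gripper": 1},
  {"xyz": [0, 0, 0], "rotation": [0, 0, 0], "gripper": 1},
  {"xyz": [0, 0, -0.05], "rotation": [0, 0, 0], "gripper": 1},
  {"xyz": [0, 0, -0.15], "rotation": [0, 0, 0], "gripper": 1},
  {"xyz": [0, 0, -0.18], "rotation": [0, 0, 0], "gripper": 1},
  {"xyz": [0, 0, -0.18], "rotation": [0, 0, 0], "gripper": 1},
])

```text
time: 51.15
eef_pos: [373.1, 345.6, 166.5]
tool_rot: [0.749, 0.663, -0.001, -0.0]
ft_force: [0.1, -0.0, -1.1]
opening: 0.154
grip_force: 35.0
```

```bash
python3 -c "
from h import *
go([583,270,345],-157)
"
```

```text
pos [373.1 345.6 166.5] axes x [ 0.121  0.993 -0.001] z [-0.001 -0.001 -1.   ] j [0.72 0.37 1.94 0.   0.83 0.84] t 51.1
shift units [-0.2    0.869 -0.715] len mm 286.0
xang 83.1 yaw about tool z: deg -119.9 units -0.3331
shift after yaw [-0.655 -0.607 -0.713]
```

Request:
servo_tool([
  {"xyz": [0, 0, -0.06], "rotation": [0, 0, -0.0238], "gripper": 1},
  {"xyz": [0, 0, -0.06], "rotation": [0, 0, -0.0238], "gripper": 1},
  {"xyz": [0, 0, -0.06], "rotation": [0, 0, -0.0238], "gripper": 1},
  {"xyz": [0, 0, -0.06], "rotation": [0, 0, -0.0238], "gripper": 1},
  {"xyz": [0, 0, -0.06], "rotation": [0, 0, -0.0238], "gripper": 1},
  {"xyz": [0, 0, -0.06], "rotation": [0, 0, -0.0238], "gripper": 1},
  {"xyz": [0, 0, -0.06], "rotation": [0, 0, -0.0238], "gripper": 1},
  {"xyz": [0, 0, -0.06], "rotation": [0, 0, -0.0238], "gripper": 1},
])

```text
time: 51.95
eef_pos: [373.3, 345.8, 285.9]
tool_rot: [0.242, 0.97, -0.0, -0.0]
ft_force: [0.6, 1.0, -0.9]
opening: 0.154
grip_force: 35.0
```

Request:
servo_tool([
  {"xyz": [0, 0, -0.06], "rotation": [0, 0, -0.0238], "gripper": 1},
  {"xyz": [0, 0, -0.06], "rotation": [0, 0, -0.0238], "gripper": 1},
  {"xyz": [0, 0, -0.06], "rotation": [0, 0, -0.0238], "gripper": 1},
  {"xyz": [0, 0, -0.053], "rotation": [0, 0, -0.0238], "gripper": 1},
  {"xyz": [0, 0, 0], "rotation": [0, 0, -0.0238], "gripper": 1},
  {"xyz": [0, 0, 0], "rotation": [0, 0, -0.0238], "gripper": 1},
  {"xyz": [-0.109, -0.101, 0], "rotation": [0, 0, 0], "gripper": 1},
  {"xyz": [-0.109, -0.101, 0], "rotation": [0, 0, 0], "gripper": 1},
])

```text
time: 52.75
eef_pos: [443.5, 320.7, 343.9]
tool_rot: [-0.201, 0.98, 0.0, 0.0]
ft_force: [-0.0, 0.3, -1.1]
opening: 0.153
grip_force: 35.0
```

Request:
servo_tool([
  {"xyz": [-0.109, -0.101, 0], "rotation": [0, 0, 0], "gripper": 1},
  {"xyz": [-0.109, -0.101, 0], "rotation": [0, 0, 0], "gripper": 1},
  {"xyz": [-0.109, -0.101, 0], "rotation": [0, 0, 0], "gripper": 1},
  {"xyz": [-0.109, -0.101, 0], "rotation": [0, 0, 0], "gripper": 1},
  {"xyz": [0, 0, 0], "rotation": [0, 0, 0], "gripper": 1},
  {"xyz": [0, 0, 0], "rotation": [0, 0.0208, 0], "gripper": 1},
  {"xyz": [0, 0, 0], "rotation": [0, 0.0208, 0], "gripper": 1},
  {"xyz": [0, 0, 0], "rotation": [0, 0.0208, 0], "gripper": 1},
])

```text
time: 53.55
eef_pos: [582.6, 270.8, 344.6]
tool_rot: [-0.196, 0.961, -0.039, -0.193]
ft_force: [0.4, 0.5, -0.2]
opening: 0.154
grip_force: 35.0
```

Request:
servo_tool([
  {"xyz": [0, 0, 0], "rotation": [0, 0.0208, 0], "gripper": 1},
  {"xyz": [0, 0, 0], "rotation": [0, 0.0208, 0], "gripper": 1},
  {"xyz": [0, 0, 0], "rotation": [0, 0.0208, 0], "gripper": 1},
  {"xyz": [0, 0, 0], "rotation": [0, 0.0208, 0], "gripper": 1},
  {"xyz": [0, 0, 0], "rotation": [0, 0.0208, 0], "gripper": 1},
  {"xyz": [0, 0, 0], "rotation": [0, 0, 0], "gripper": 1},
  {"xyz": [0, 0, 0], "rotation": [0, 0, 0], "gripper": 1},
  {"xyz": [0, 0, 0], "rotation": [0, 0, 0], "gripper": 1},
])

```text
time: 54.35
eef_pos: [583.3, 270.8, 344.5]
tool_rot: [-0.173, 0.85, -0.099, -0.487]
ft_force: [-0.1, 0.2, -0.2]
opening: 0.159
grip_force: 35.0
```

```bash
python3 -c "
from h import *
go([583,270,234]);print(ctrl.sense()['opening'])"
```

```text
pos [583.3 270.8 344.5] axes x [-0.465 -0.198  0.863] z [-0.794 -0.338 -0.505] j [ 0.41  0.88  0.91  0.01  2.39 -1.56] t 54.4
shift units [-0.38  -0.002  0.225] len mm 110.0
0.1592049948494067
```

Request:
servo_tool([
  {"xyz": [-0.095, 0, 0.056], "rotation": [0, 0, 0], "gripper": 1},
  {"xyz": [-0.095, 0, 0.056], "rotation": [0, 0, 0], "gripper": 1},
  {"xyz": [-0.095, 0, 0.056], "rotation": [0, 0, 0], "gripper": 1},
  {"xyz": [-0.095, 0, 0.056], "rotation": [0, 0, 0], "gripper": 1},
  {"xyz": [0, 0, 0], "rotation": [0, 0, 0], "gripper": 1},
  {"xyz": [0, 0, 0], "rotation": [0, 0, 0], "gripper": 1},
  {"xyz": [0, 0, 0], "rotation": [0, 0, 0], "gripper": 1},
  {"xyz": [0, 0, 0], "rotation": [0, 0, 0], "gripper": 1},
])

```text
time: 55.15
eef_pos: [583.3, 270.5, 234.6]
tool_rot: [-0.173, 0.85, -0.099, -0.488]
ft_force: [0.5, -0.6, -0.3]
opening: 0.156
grip_force: 35.0
```

Request:
servo_tool([
  {"xyz": [0, 0, 0], "rotation": [0, 0, 0], "gripper": 0.3},
  {"xyz": [0, 0, 0], "rotation": [0, 0, 0], "gripper": 0.3},
  {"xyz": [0, 0, 0], "rotation": [0, 0, 0], "gripper": 0.3},
  {"xyz": [0, 0, -0.1], "rotation": [0, 0, 0], "gripper": 0.3},
  {"xyz": [0.1, 0, -0.1], "rotation": [0, 0, 0], "gripper": 0.3},
  {"xyz": [0.14, 0, -0.08], "rotation": [0, 0, 0], "gripper": 0.3},
  {"xyz": [0.14, 0, -0.08], "rotation": [0, 0, 0], "gripper": 0.3},
  {"xyz": [0, 0, 0], "rotation": [0, 0, 0], "gripper": 0.3},
])

```text
time: 55.95
eef_pos: [611.6, 282.5, 366.1]
tool_rot: [-0.173, 0.851, -0.099, -0.486]
ft_force: [0.3, 0.0, 0.6]
opening: 0.353
grip_force: 0.0
```

Request:
servo_tool([
  {"xyz": [0, 0, 0], "rotation": [0, -0.0208, 0], "gripper": 0.1},
  {"xyz": [0, 0, 0], "rotation": [0, -0.0208, 0], "gripper": 0.1},
  {"xyz": [0, 0, 0], "rotation": [0, -0.0208, 0], "gripper": 0.1},
  {"xyz": [0, 0, 0], "rotation": [0, -0.0208, 0], "gripper": 0.1},
  {"xyz": [0, 0, 0], "rotation": [0, -0.0208, 0], "gripper": 0.1},
  {"xyz": [0, 0, 0], "rotation": [0, -0.0208, 0], "gripper": 0.1},
  {"xyz": [0, 0, 0], "rotation": [0, -0.0208, 0], "gripper": 0.1},
  {"xyz": [0, 0, 0], "rotation": [0, -0.0207, 0], "gripper": 0.1},
])

```text
time: 56.75
eef_pos: [610.6, 282.1, 360.0]
tool_rot: [-0.2, 0.98, 0.0, 0.002]
ft_force: [0.3, 0.2, 0.4]
opening: 0.446
grip_force: 0.0
```

```bash
python3 -c "
from h import *
go([610,73,230],-176)"
```

```text
pos [610.6 282.1 360. ] axes x [-0.92  -0.391 -0.005] z [ 0.004  0.002 -1.   ] j [ 0.42  0.39  1.4  -0.    1.34 -1.56] t 56.8
shift units [ 0.332 -0.769  0.518] len mm 246.0
xang -157.0 yaw about tool z: deg 19.0 units 0.0528
shift after yaw [ 0.063 -0.834  0.52 ]
```

Request:
servo_tool([
  {"xyz": [0, 0, 0], "rotation": [0, 0, 0.0176], "gripper": 0.1},
  {"xyz": [0, 0, 0], "rotation": [0, 0, 0.0176], "gripper": 0.1},
  {"xyz": [0, 0, 0], "rotation": [0, 0, 0.0176], "gripper": 0.1},
  {"xyz": [0.012, -0.167, 0.08], "rotation": [0, 0, 0], "gripper": 0.1},
  {"xyz": [0.012, -0.167, 0.11], "rotation": [0, 0, 0], "gripper": 0.1},
  {"xyz": [0.013, -0.167, 0.11], "rotation": [0, 0, 0], "gripper": 0.1},
  {"xyz": [0.013, -0.167, 0.11], "rotation": [0, 0, 0], "gripper": 0.1},
  {"xyz": [0.013, -0.167, 0.11], "rotation": [0, 0, 0], "gripper": 0.1},
])

```text
time: 57.55
eef_pos: [608.8, 71.5, 228.7]
tool_rot: [-0.035, 0.999, -0.0, -0.001]
ft_force: [0.6, -0.3, -0.6]
opening: 0.45
grip_force: 0.0
```

Request:
servo_tool([
  {"xyz": [0, 0, 0], "rotation": [0, 0, 0], "gripper": 0.1},
  {"xyz": [0, 0, 0], "rotation": [0, 0, 0], "gripper": 0.1},
  {"xyz": [0, 0, 0], "rotation": [0, 0, 0], "gripper": 0.1},
  {"xyz": [0, 0, 0], "rotation": [0, 0, 0], "gripper": 0.1},
  {"xyz": [0, 0, 0], "rotation": [0, 0, 0], "gripper": 0.1},
  {"xyz": [0, 0, 0], "rotation": [0, 0, 0], "gripper": 0.1},
  {"xyz": [0, 0, 0], "rotation": [0, 0, 0], "gripper": 0.1},
  {"xyz": [0, 0, 0], "rotation": [0, 0, 0], "gripper": 0.1},
])

```text
time: 58.35
eef_pos: [609.3, 73.3, 230.0]
tool_rot: [-0.035, 0.999, -0.0, -0.001]
ft_force: [0.6, -0.1, -0.2]
opening: 0.452
grip_force: 0.0
```

Run:
```python
from look import *
go([637,72,47],-176)
w=cam("wrist");s=cam("side");t=cam("top")
for n,d in(("w",w),("s",s),("t",t)): save(d,"f13%s.png"%n)
r=pins(w,["dial_top","well","cup_rim"])
for n,z in(("dial_top",41),("well",48),("cup_rim",163)): print(n,[at(w,a,z) for a,p in r[n]])
p=px(w,[637,72,48]).astype(int);print(p)
r0,c0=max(p[0]-80,0),p[1]-100
print("crop origin",r0,c0)
a=cv2.resize(w["img"][r0:r0+150,c0:c0+200],(800,600))[:, :]
a=cv2.resize(a,(400,300))
b=cv2.resize(s["img"][150:230,270:377],(400,300),interpolation=2);c=cv2.resize(t["img"][155:230,215:315],(400,300),interpolation=2)
big=cv2.resize(w["img"][:,:],(400,300))
cv2.imwrite("pics/f13.png",np.vstack([np.hstack([a,b]),np.hstack([big,c])])[:,:,::-1])
```

```text
pos [609.3  73.3 230. ] axes x [-1.  -0.1  0. ] z [-0. -0. -1.] j [ 0.1  0.4  1.7 -0.   1.1 -1.5] t 58.4
shift units [-0.1 -0.   0.7] len mm 185.0
xang -176.0 yaw about tool z: deg 0.0 units 0.0001
shift after yaw [-0.1 -0.   0.7]
dial_top [([249.9, 313.2], 0.93), ([250.7, 316.2], 0.17)]
well [([252.2, 315.3], 0.62)]
cup_rim [([304.1, 625.1], 0.81)]
dial_top [array([635.9,  69.4,  41. ]), array([636.5,  72.3,  41. ])]
well [array([635.7,  71.5,  48. ])]
cup_rim [array([618.1, 266. , 163. ])]
[253 315]
crop origin 173 215
```

View pics/f13.png

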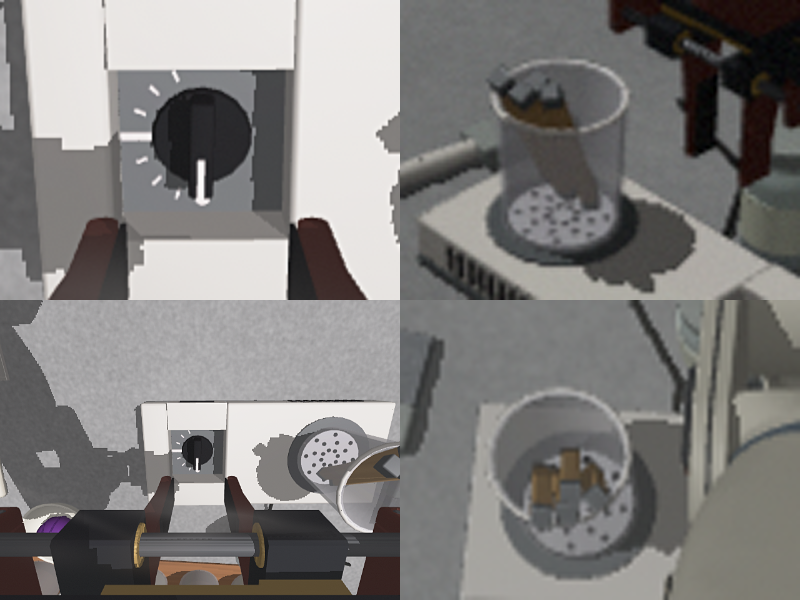

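The dial pointer is near off, pointing +x and aligned with the gripper. The cup holds a bundle of perches, all leaning the same way. I'll check for stray perches on the table and for lean, and descend to the dial.

Request:
servo_tool([
  {"xyz": [-0.053, -0.006, 0.08], "rotation": [0, 0, 0], "gripper": 0.1},
  {"xyz": [-0.053, -0.007, 0.1], "rotation": [0, 0, 0], "gripper": 0.1},
  {"xyz": [0, 0, 0.14], "rotation": [0, 0, 0], "gripper": 0.1},
  {"xyz": [0, 0, 0.14], "rotation": [0, 0, 0], "gripper": 0.1},
  {"xyz": [0, 0, 0.12], "rotation": [0, 0, 0], "gripper": 0.1},
  {"xyz": [0, 0, 0.1], "rotation": [0, 0, 0], "gripper": 0.1},
  {"xyz": [0, 0, 0.05], "rotation": [0, 0, 0], "gripper": 0.1},
  {"xyz": [0, 0, 0], "rotation": [0, 0, 0], "gripper": 0.1},
])

```text
time: 59.45
eef_pos: [634.6, 71.4, 45.7]
tool_rot: [-0.035, 0.999, -0.0, -0.002]
ft_force: [-0.7, 0.7, -0.0]
opening: 0.454
grip_force: 0.0
```

Run:
```python
from chk import *
s=ctrl.sense();print(np.round(s["eef_pos"],1),np.round(s["ft_force"],1))
d=chk();t=cam("top")
print("top table",[(((at(t,a,7)+at(t,b,7))/2).round(),ar) for m,a,b,ar,w in wood(t,60)])
# candidate top ends: dark-grey caps in side cup view, lean bound
for rc in((170.5,296),(173,303),(174,309)):
    for z in(180,190): 
        p=at(d,rc,z);print(rc,z,p.round(),"from axis",np.hypot(p[0]-619.5,p[1]-263).round(1))
w=d["img"].astype(int);r,b=w[...,0],w[...,2];q=(r-b)*100//(r+1)
for R0 in range(164,212): print(R0,''.join('#' if q[R0,c]>25 else ('+' if q[R0,c]>12 else ('o' if r[R0,c]<70 else ('.' if r[R0,c]<120 else ':'))) for c in range(288,336)))
wt=t["img"].astype(int);r,b=wt[...,0],wt[...,2];q=(r-b)*100//(r+1)
for R0 in range(176,222): print(R0,''.join('#' if q[R0,c]>25 else ('+' if q[R0,c]>12 else ('o' if r[R0,c]<70 else ('.' if r[R0,c]<120 else ':'))) for c in range(232,284)))
```

```text
[634.6  71.4  45.7] [-0.7  0.7 -0. ]
cup floor/rim px [array([208., 313.]), array([176., 313.])]
top table [(array([883.,  -9.,   7.]), np.int32(1244)), (array([589., 585.,   7.]), np.int32(85)), (array([650., 296.,   7.]), np.int32(70)), (array([ 515., -420.,    7.]), np.int32(120)), (array([ 315., -882.,    7.]), np.int32(1998))]
(170.5, 296) 180 [585. 294. 180.] from axis 46.5
(170.5, 296) 190 [575. 281. 190.] from axis 47.7
(173, 303) 180 [592. 271. 180.] from axis 28.9
(173, 303) 190 [582. 259. 190.] from axis 37.5
(174, 309) 180 [602. 257. 180.] from axis 18.9
(174, 309) 190 [592. 244. 190.] from axis 33.3
164 ................................................
165 .......................:::......................
166 .................::::::::::::::::...............
167 ..............:::::.............::::............
168 ............:::...................:::::.........
169 ...........::.......................::::........
170 ......................................:::.......
171 ...........oo........o.................:::......
172 ......o..oooo...........................:::.....
173
[... 3985 characters left out ...]
...oo...........
210 :::::::::.o.::::::::::::::::::::::::...o............
211 :::::::::.o:::::::::::::::::::::::::..oo............
212 :::::::::..:::::::::::::::::::::::::..oo:::::::.:::.
213 :::::::::o.:::::::::::::::::::::::::..o.::::::::::::
214 ::::::::.o.:::::::::::::::::::::::::..o:::::::::::::
215 ::::::::.o::::::::::::::::::::::::::.oo:::::::::::::
216 ::::::::..:::::::::::::::::::::::::..o.:::::::::::::
217 ::::::::o.:::::::::::::::::::::::::..o.:::::::::::::
218 ::::::::o::::::::::::::::::::::::::..o::::::::::::::
219 :::::::.o::::::::::::::::::::::::::..o::::::::::::::
220 :::::::..::::::::::::::::::::::::::..o::::::::::::::
221 :::::::..::::::::::::::::::::::::::...::::::::::::::
```

Run:
```python
from chk import *
d=cam("side");t=cam("top")
for a,b in(((207,250),(173,298)),((202,258.5),(175,306)),((202,264),(175,313))):
    p,e=tri([(t,a),(d,b)]);dz=p[2]-53
    print(p.round(),np.round(e,1),"lean if on floor",np.degrees(np.arccos(np.clip(dz/160,-1,1))).round(),"rad dist",np.hypot(p[0]-619.5,p[1]-263).round())
```

```text
[571. 266. 191.] [0. 0.] lean if on floor 30.0 rad dist 49.0
[586. 247. 188.] [0.9 0.9] lean if on floor 32.0 rad dist 37.0
[591. 228. 195.] [0.7 0.8] lean if on floor 28.0 rad dist 45.0
```

All the perches stand at about 30° lean and none is left on the table. I'll grip and turn the dial.

Request:
servo_tool([
  {"xyz": [0, 0, 0], "rotation": [0, 0, 0], "gripper": 1},
  {"xyz": [0, 0, 0], "rotation": [0, 0, 0], "gripper": 1},
  {"xyz": [0, 0, 0], "rotation": [0, 0, 0], "gripper": 1},
  {"xyz": [0, 0, 0], "rotation": [0, 0, 0], "gripper": 1},
  {"xyz": [0, 0, 0], "rotation": [0, 0, 0], "gripper": 1},
  {"xyz": [0, 0, 0], "rotation": [0, 0, 0.01], "gripper": 1},
  {"xyz": [0, 0, 0], "rotation": [0, 0, 0.02], "gripper": 1},
  {"xyz": [0, 0, 0], "rotation": [0, 0, 0.02], "gripper": 1},
], squeeze=10)

```text
time: 60.45
eef_pos: [635.8, 71.8, 47.8]
tool_rot: [0.124, 0.992, -0.0, -0.0]
ft_force: [-1.6, 2.0, 4.8]
opening: 0.138
grip_force: 10.0
```

Request:
servo_tool([
  {"xyz": [0, 0, 0], "rotation": [0, 0, 0.02], "gripper": 1},
  {"xyz": [0, 0, 0], "rotation": [0, 0, 0.02], "gripper": 1},
  {"xyz": [0, 0, 0], "rotation": [0, 0, 0.02], "gripper": 1},
  {"xyz": [0, 0, 0], "rotation": [0, 0, 0.02], "gripper": 1},
  {"xyz": [0, 0, 0], "rotation": [0, 0, 0.02], "gripper": 1},
  {"xyz": [0, 0, 0], "rotation": [0, 0, 0.02], "gripper": 1},
  {"xyz": [0, 0, 0], "rotation": [0, 0, 0.02], "gripper": 1},
  {"xyz": [0, 0, 0], "rotation": [0, 0, 0.02], "gripper": 1},
])

```text
time: 61.25
eef_pos: [635.5, 71.4, 47.8]
tool_rot: [0.587, 0.81, -0.001, -0.001]
ft_force: [-2.0, -0.1, 5.9]
opening: 0.136
grip_force: 10.0
```

Request:
servo_tool([
  {"xyz": [0, 0, 0], "rotation": [0, 0, 0.02], "gripper": 1},
  {"xyz": [0, 0, 0], "rotation": [0, 0, 0.02], "gripper": 1},
  {"xyz": [0, 0, 0], "rotation": [0, 0, 0], "gripper": 1},
  {"xyz": [0, 0, 0], "rotation": [0, 0, 0], "gripper": 1},
  {"xyz": [0, 0, 0], "rotation": [0, 0, 0], "gripper": 1},
  {"xyz": [0, 0, 0], "rotation": [0, 0, 0], "gripper": 0.2},
  {"xyz": [0, 0, 0], "rotation": [0, 0, 0], "gripper": 0.2},
  {"xyz": [0, 0, 0], "rotation": [0, 0, 0], "gripper": 0.2},
])

```text
time: 62.05
eef_pos: [635.8, 71.4, 47.2]
tool_rot: [0.682, 0.731, -0.001, -0.0]
ft_force: [-0.1, -0.3, -0.2]
opening: 0.371
grip_force: 0.0
```

Request:
servo_tool([
  {"xyz": [0, 0, -0.05], "rotation": [0, 0, 0], "gripper": 0.2},
  {"xyz": [0, 0, -0.12], "rotation": [0, 0, 0], "gripper": 0.2},
  {"xyz": [0, 0, -0.16], "rotation": [0, 0, 0], "gripper": 0.2},
  {"xyz": [0, 0, -0.16], "rotation": [0, 0, 0], "gripper": 0.2},
  {"xyz": [0, 0, -0.16], "rotation": [0, 0, 0], "gripper": 0.2},
  {"xyz": [0, 0, -0.1], "rotation": [0, 0, 0], "gripper": 0.2},
  {"xyz": [0, 0, 0], "rotation": [0, 0, 0], "gripper": 0.2},
  {"xyz": [0, 0, 0], "rotation": [0, 0, 0], "gripper": 0.2},
])

```text
time: 62.85
eef_pos: [636.0, 71.6, 235.6]
tool_rot: [0.682, 0.731, -0.0, 0.0]
ft_force: [-0.3, 0.1, -0.9]
opening: 0.4
grip_force: 0.0
```

Run:
```python
from look import *
go([636,72,235],94)
w=cam("wrist");r=pins(w,["dial_top","well"])
c=px(w,[636,72,41]).astype(int);print(c)
g=w["img"].min(2)
for R0 in range(c[0]-56,c[0]+56,3): print(R0,''.join('#' if g[R0,q]<45 else (':' if g[R0,q]>190 else '.') for q in range(c[1]-60,c[1]+60,2)))
# white pointer on dark dial: white pixels within 26mm of the axis
m=[]
for R0 in range(c[0]-60,c[0]+60):
    for q in range(c[1]-60,c[1]+60):
        if g[R0,q]>150:
            p=at(w,(R0,q),41)
            if np.hypot(p[0]-636,p[1]-72)<25: m.append(p)
m=np.array(m);print(len(m), m.mean(0) if len(m) else "", np.degrees(np.arctan2(m[:,1].mean()-72,m[:,0].mean()-636)))
```

```text
pos [636.   71.6 235.6] axes x [-0.1  1.  -0. ] z [ 0. -0. -1.] j [ 0.1  0.5  1.6 -0.   1.1  0. ] t 62.9
shift units [0. 0. 0.] len mm 1.0
xang 94.0 yaw about tool z: deg 0.0 units 0.0
shift after yaw [0. 0. 0.]
dial_top [([221.5, 318.8], 0.76), ([220.4, 314.4], 0.42)]
well [([224.9, 315.3], 0.65)]
[220 318]
164 ::::::::::::::::::::::::::::::::::::::::::::::::::::::::::::
167 ::::::::::::::::::::::::::::::::::::::::::::::::::::::::::::
170 ::::::::::::::::::::::::::::::::::::::::::::::::::::::::::::
173 ::::::::::::::::::::::::::::::::::::::::::::::::::::::::::::
176 ............................................................
179 :::::::...............................................::::::
182 :::::::...............................................::::::
185 :::::::...............................................::::::
188 :::::::..............................................:::::::
191 :::::::...................#########..................:::::::
194 :::::::................##############................:::::::
197 :::::::...............#################..............:::::::
200 ::::::
[... 1018 characters left out ...]
....:::::::
248 ::::::::.....................::......................:::::::
251 ::::::::.....................::......................:::::::
254 ::::::::............................................::::::::
257 ::::::::............................................::::::::
260 ::::::::............................................::::::::
263 :::::::::...........................................::::::::
266 .........:::::::::::::::::::::::::::::::::::::::::::.:::::::
269 ::::::::::::::::::::::::::::::::::::::::::::::::::::::::::::
272 ::::::::::::::::::::::::::::::::::::::::::::::::::::::::::::
275 ::::::::::::::::::::::::::::::::::::::::::::::::::::::::::::
96 [637.  57.  41.] -86.31288339679794
```

```bash
python3 -c "
from plant import ctrl
print(ctrl.close_job())"
```

```text
the job is handed in; nothing more can be done
None
```

I handed the job in: all four perches stand in the cup at about 30° lean, the clothespin and clamp lie flat in the tray, and the dial points at the long white mark; the hand-in call returned no verdict.

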